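Load the fruit dryer: hook out the hot tray, set the basket on it

TASK

Take the pull hook from its sloping rest, use it in the finger hole of the fruit dryer's hot tray to draw the tray out at least 16 cm, and lay the hook back in its rest the way it lay. Then carry the basket of strawberries level, without spilling any, and stand it flat on the tray just behind the tray's front lip. Never touch the hot tray with the gripper itself, and leave the bowl, jar and cup where they are.

Things in the scene. Friction and masses are not known exactly. Their poses are not given: they have to be found in the camera images.
- dryer: White countertop fruit dryer, 280 deep x 270 wide x 230 mm high, fixed. Origin: centre of its underside; -x points out of its open front (face at x = -140 mm), z up. A clear visor, 160 wide, 8 mm thick, sticks out of the front to x = -200 mm, underside 165 mm above the worktop: it roofs over the tray's finger hole, so the hook must come in sloping below it.
- tray (a joint): How far the aluminium tray is drawn out of the dryer, in m: 0 shut, 0.19 at its stop; it slides along the dryer's -x, stays where it is left, and takes about 3 N to move. Starts nearly shut.
- tray_hole (a point): Centre of the finger hole, at the top face (93 mm above the worktop) of the orange ledge on the tray's front; moves with the tray, axes as the dryer's. The hole goes right through, 26 mm along the slide, 40 mm across; ledge 6 mm thick, nothing beneath it. The ledge reaches 24 mm outwards (-x) from this point and 38 mm to either side.
- tray_spot (a point): Point on the tray's floor (85 mm above the worktop) where the basket's centre should stand, its x along this x or nearly: 81 mm behind the finger hole (towards +x), mid width. Moves with the tray, axes as the dryer's. The flat floor is 190 mm across; the 10 mm high front lip is 52 mm from this point towards -x.
- hook: Pull hook: wooden handle 100 long, 22 wide (across y), 24 mm thick, then a 10 mm steel shank with a bent end; about 0.13 kg. Frame as it lies in the rest: z vertical, x level towards the tip. Origin: on the handle's axis, 30 mm below its upper end, a good place to grip, fingers closing along y. Handle and shank run straight along (0.643, 0, -0.766), 40 degrees off vertical, for 165 mm.
- hook_tip (a point): Lowest point of the hook's claw, at (110.8, 0, -137.4) mm in the hook's frame. Beyond the straight shank the bar (8 mm thick) runs 24 mm level along x, then the claw goes 34 mm straight down. With the hook held at the slope it has in its rest, the claw stands upright in the hole and the shank clears the visor.
- rest: Grey rest for the hook, fixed, base 150 x 90 mm. Origin: on the worktop; x level, the way the lying hook points. The hook lies in a sloping trough 44 mm wide between low cheeks, the lower end of its handle against a step; the upper 55 mm of the handle sticks out clear. It lifts out away from the trough's floor, along (0.766, 0, 0.643), or straight up.
- rest_hook (a point): Where the origin of the hook belongs when it lies in the rest: (-60, 0, 165) mm in the rest's frame.
- basket: Open steel basket, 84 (x) x 120 (y) mm, walls 38 mm high and 4 mm thick, with a fixed red bar handle over it along y: bar 14 mm wide (x), 14 mm high, its centre 65 mm above the basket's underside. Origin: centre of the underside; z up. About 0.3 kg with fruit.
- bowl: Empty steel bowl, 124 mm across, 55 mm high, origin under its centre; leave alone.
- jar: Closed amber jar, 66 mm across, 110 mm high, origin under its centre; leave alone.
- cup: White cup, 76 mm across, 90 mm high, origin under its centre; leave alone.
- berry1: Strawberry 1 of 4, loose in the basket, 31 mm across, 34 mm high, starting on its flat leafy end in the basket (top 38 mm above the basket's underside). Origin: centre of that flat end.
- berry2: Strawberry 2 of 4, loose in the basket, 31 mm across, 34 mm high, starting on its flat leafy end in the basket (top 38 mm above the basket's underside). Origin: centre of that flat end.
- berry3: Strawberry 3 of 4, loose in the basket, 31 mm across, 34 mm high, starting on its flat leafy end in the basket (top 38 mm above the basket's underside). Origin: centre of that flat end.
- berry4: Strawberry 4 of 4, loose in the basket, 31 mm across, 34 mm high, starting on its flat leafy end in the basket (top 38 mm above the basket's underside). Origin: centre of that flat end.
Things that resemble listed ones, but are neither listed nor needed, are in the scene too. What is shaped like the basket but pink or turquoise is not meant.

How it is judged:
By the outcome, as a careful person would: the job done as asked, in the order asked, and still so for the second after the job is handed in, with the robot touching nothing.
It also fails if it takes over 72 s, if anything falls off the work surface, if the arm or the gripper's body presses on something with over 40 N, if the wrist force passes 120 N, or if a joint passes its speed limit or range.

ROBOT

A 6-joint arm with a two-finger parallel gripper is mounted at the origin on the work surface. World frame = base frame: x ahead of the robot, y to its left, z up, the work surface at z = 0. Lengths are in m, angles in rad, forces in N, time in s.
With the tool pointing down it reaches from about 0.275 to 0.775 m from the base axis. Payload 14.6 kg.
Tool frame: the origin (TCP) lies on the centre line of the jaws, within the pads' length; the fingertips stand 19 mm ahead of it and the grasp point (between the pads) is the TCP; z points along the fingers, y is the direction in which the jaws open and shut (so a half turn about z gives the same grasp; the last joint's range is limited). The gripper opens to 85 mm and grips with 20 to 120 N. Pads are 22 mm wide; open, the fingers measure 114 mm over their backs; the gripper's body (76 mm by 85 mm) begins 54 mm behind the grasp point. The pads swing forward as they close: fully open they stand 13 mm farther back than shut.
Start: joints at [1.065, 0.263, -0.048, 1.259, 0, 1.415], TCP at [0.18, 0.493, 0.216] pointing down, gripper open.
Joint ranges: [-2.65, 2.65], [-0.89, 1.7], [-1.18, 1.37], [-2.13, 2.11], [-1.35, 1.29], [-3.14, 3.14]. Speed limits (rad/s): [1.89, 1.89, 2.57, 2.79, 3.14, 3.14].

INTERFACE

Orientations are given as a rotation vector (axis times angle).
In Python, from workcell import monitor, get_image, camera_params, workorder gives the robot as it stands. The module is installed in compiled form; this text tells all that it offers.
- The arm moves only by the shell command python3 -m jog 'ROWS'. ROWS is JSON, a list of rows, each a list of 7 numbers: the shift along the tool's x, y, z in m, then the turn, a rotation vector about the tool's x, y, z in rad, then the opening, from 0 (shut) to 1 (fully open). A call has 1 to 20 rows; each row shifts and turns the commanded pose from where the row before left it, along the tool's axes as they then stand; what a row does not reach is not made up. A row lasts 1/10 s, in which the tool goes at most 50 mm and 8.59 degrees, less where a joint would pass 70% of its speed; a pose out of reach is approached as far as the arm can. A call is refused whole if a number of a shift passes 0.05 or a number of a turn 0.15, either way. A call with a gripper value outside its range is refused whole. The fingers move at their own pace and stop on an object; the grip force is fixed at half the most. Time passes only in rows, so rows that do not move let the fingers close. It gives the time, the measured TCP pose, the force and the opening at its end, in the units of the state.
- monitor.get_obs(): the state, without advancing time (a new reading comes with each control period).
- get_image(name): name is "scene" or "top" or "wrist"; returns the picture (420x560x3 uint8, blue, green, red); there is no depth.
- camera_params(name): a dict with "fx", "fy", "cx", "cy" (pixels), "k1" (the pictures are not rectified: a ray, as slopes to the right and down, at radius r is drawn at 1 + k1 r^2 times it, then the intrinsics apply), "view" (4x4, takes a point from world to camera coordinates). Camera axes: x right, y down, z forward; pixel columns grow to the right and rows downward; lengths in m; the calibration is good to about 2 mm. A picture is of the moment at which its call begins: read the wrist's pose just before it. camera_params takes no time and is no camera call; for the wrist camera it gives the pose at the moment of the call.
- workorder.close_job(): hands the job in, once; it reports no verdict.
The state is a dict: "time_s": time; "qpos": joint angles; "qd": joint speeds; "joint_torque": joint torques, N m; "tcp_pos": TCP position; "tool_rot": TCP orientation; "force": force on the tool from outside, world axes, zero at the start; "wrist_torque": the same for the moment, N m; "gripper_width": finger opening in m.
Only numpy, scipy, OpenCV 4.12 (cv2) and the standard library are available. Lean on these libraries where they do the work, as an engineer would, in place of code of your own. Each camera call takes 0.05 s, during which the arm holds its last target.

## Working session

There is one attempt and no reset: what is moved stays moved. The work goes in short steps, Python scripts to look and compute and a shell command to move; the robot and the scene stay as the last step left them, time stands still between calls to the robot, and variables do not carry over. Pictures are saved under pics/ and viewed, and the job is handed in when it is done.

```bash
mkdir -p pics; ls
python3 - <<'E'
from workcell import monitor,get_image,camera_params
import cv2
print(monitor.get_obs())
for n in("scene","top","wrist"):
    p=camera_params(n);print(n,p)
    cv2.imwrite(f"pics/{n}0.png",get_image(n))
E
```

```text
pics
{'time_s': 0.0, 'qpos': array([ 1.06469402e+00,  2.63554381e-01, -4.89626579e-02,  1.25939401e+00,
        6.87801525e-06,  1.41552611e+00]), 'qd': array([ 6.14664338e-05, -1.41465096e-03,  9.51093128e-04, -1.07378780e-03,
       -1.48580289e-03,  4.33742268e-04]), 'joint_torque': array([-1.73015709e-03, -6.37605643e+01,  3.84570980e+01,  1.34874330e-02,
       -3.07106493e-04,  5.35932003e-06]), 'tcp_pos': array([0.18027325, 0.49276041, 0.21589936]), 'tool_rot': array([-5.48199506e-01, -3.09301861e+00,  1.65242355e-03]), 'force': array([-0.42042701, -0.39001883, -0.18626579]), 'wrist_torque': array([-0.02136418,  0.04388428, -0.00579907]), 'gripper_width': 0.08534093003455312}
scene {'fx': 467.4645372473821, 'fy': 467.4645372473821, 'cx': 278.5418371008942, 'cy': 206.86093094953097, 'k1': -0.001125032033071624, 'view': array([[ 0.42371043,  0.90578086, -0.00552265, -0.18189553],
       [ 0.65475276, -0.31048503, -0.68912834, -0.25733942],
       [-0.62591396,  0.28837489, -0.72461827,  1.90736304],
       [ 0.        ,  0.        ,  0.        ,  1.        ]])}
top {'fx': 388.66386134528847, 'fy': 388.66386134528847, 'cx': 279.47103122464586, 'cy': 215.2503466032619, 'k1': -0.051506349590496145, 'view': array([[ 0.05538975, -0.99845561,  0.00428718, -0.045668  ],
       [-0.97399756, -0.05497666, -0.21978698,  0.51065941],
       [ 0.21968324,  0.00799824, -0.97553847,  1.07378348],
       [ 0.        ,  0.        ,  0.        ,  1.        ]])}
wrist {'fx': 351.8945974186576, 'fy': 351.8945974186576, 'cx': 274.1418216104582, 'cy': 211.55846410716532, 'k1': -0.06278837414657071, 'view': array([[ 0.3430921 ,  0.93930013, -0.00175748, -0.5249312 ],
       [ 0.90303957, -0.32933142,  0.2757904 , -0.0362989 ],
       [ 0.25847116, -0.09620857, -0.96121619,  0.37916109],
       [ 0.        ,  0.        ,  0.        ,  1.        ]])}
```

View pics/scene0.png

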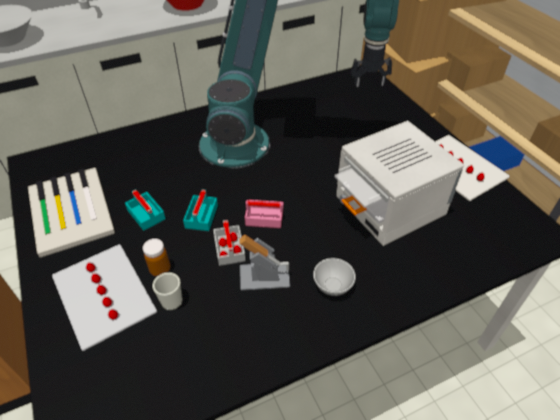

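View pics/top0.png

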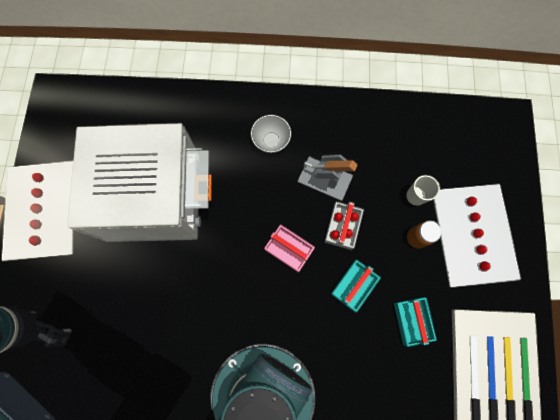

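View pics/wrist0.png

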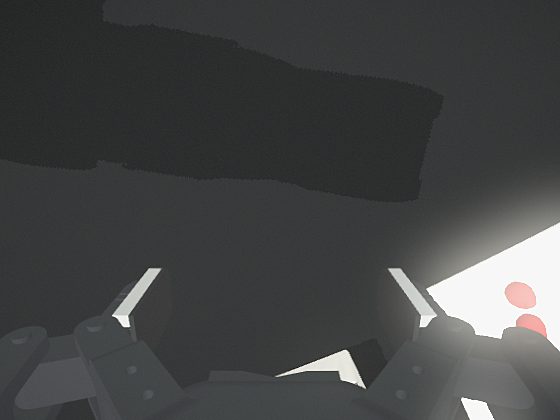

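Run:
```python
import cv2
t=cv2.imread("pics/top0.png");s=cv2.imread("pics/scene0.png")
cv2.imwrite("pics/c1.png",cv2.resize(t[110:260,240:440],None,fx=4,fy=4,interpolation=cv2.INTER_CUBIC))
cv2.imwrite("pics/c2.png",cv2.resize(t[110:260,60:260],None,fx=4,fy=4,interpolation=cv2.INTER_CUBIC))
cv2.imwrite("pics/c3.png",cv2.resize(s[190:310,195:355],None,fx=5,fy=5,interpolation=cv2.INTER_CUBIC))
cv2.imwrite("pics/c4.png",cv2.resize(s[120:240,310:470],None,fx=5,fy=5,interpolation=cv2.INTER_CUBIC))
```

```text
(no output)
```

View pics/c1.png

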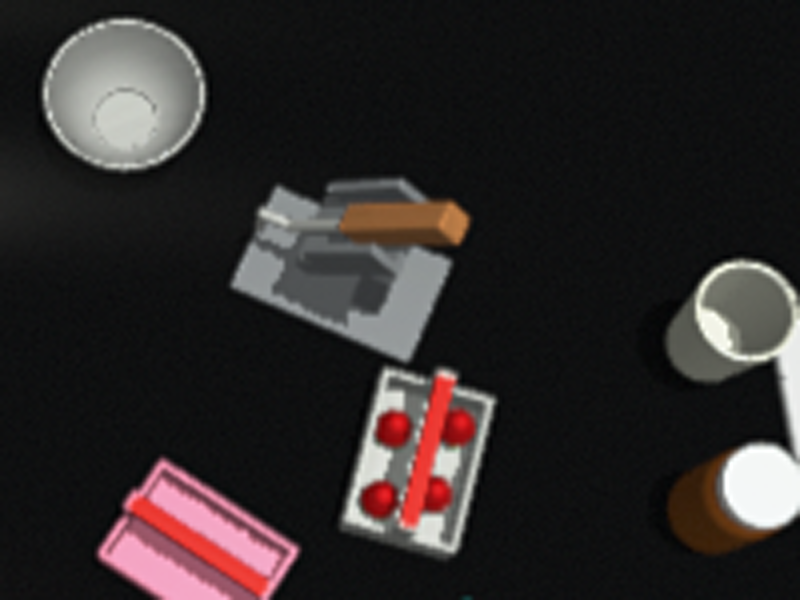

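View pics/c2.png

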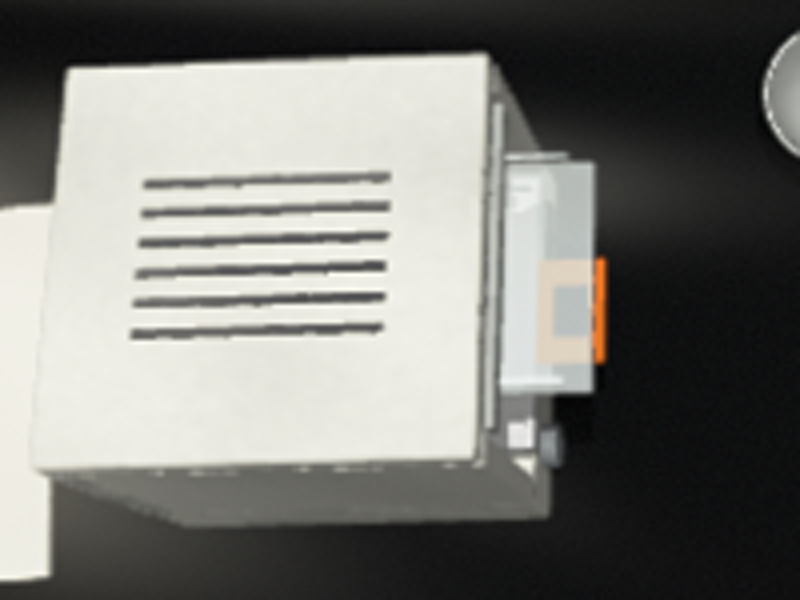

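View pics/c3.png

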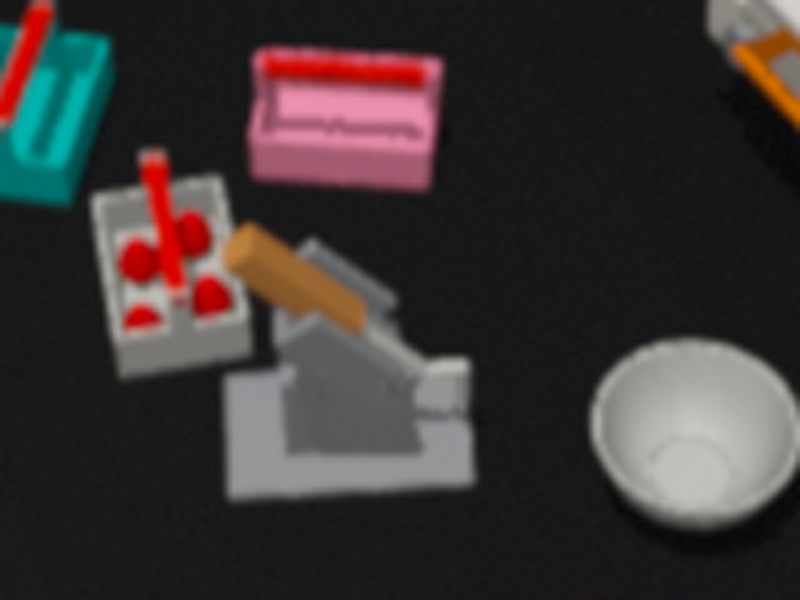

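View pics/c4.png

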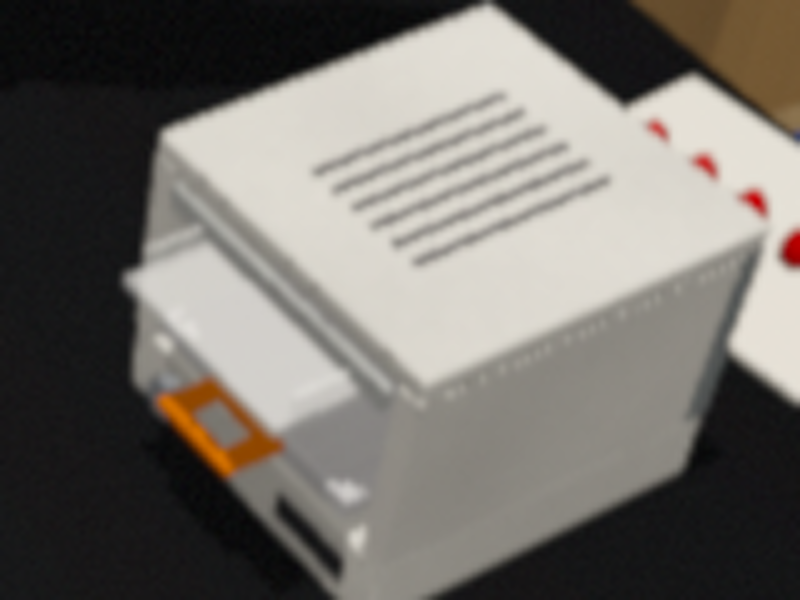

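Run:
```python
import cv2
t=cv2.imread("pics/top0.png");s=cv2.imread("pics/scene0.png")
def crop(im,n,x,y,w,h,f):
    c=cv2.resize(im[y:y+h,x:x+w],None,fx=f,fy=f,interpolation=cv2.INTER_LINEAR)
    st=5
    for i in range(0,w,st):
        cv2.line(c,(i*f,0),(i*f,8 if (x+i)%10 else 16),(0,255,255),1)
        if (x+i)%10==0: cv2.putText(c,str(x+i),(i*f+2,26),0,.4,(0,255,255),1)
    for i in range(0,h,st):
        cv2.line(c,(0,i*f),(8 if (y+i)%10 else 16,i*f),(0,255,255),1)
        if (y+i)%10==0: cv2.putText(c,str(y+i),(18,i*f+4),0,.4,(0,255,255),1)
    cv2.imwrite(f"pics/{n}.png",c)
crop(t,"d1",295,150,70,50,11)
crop(s,"d2",235,230,60,45,13)
crop(t,"d3",320,195,50,60,10)
crop(s,"d4",210,215,50,55,10)
crop(t,"d5",180,140,40,70,8)
crop(s,"d6",330,165,70,50,11)
```

```text
(no output)
```

View pics/d1.png

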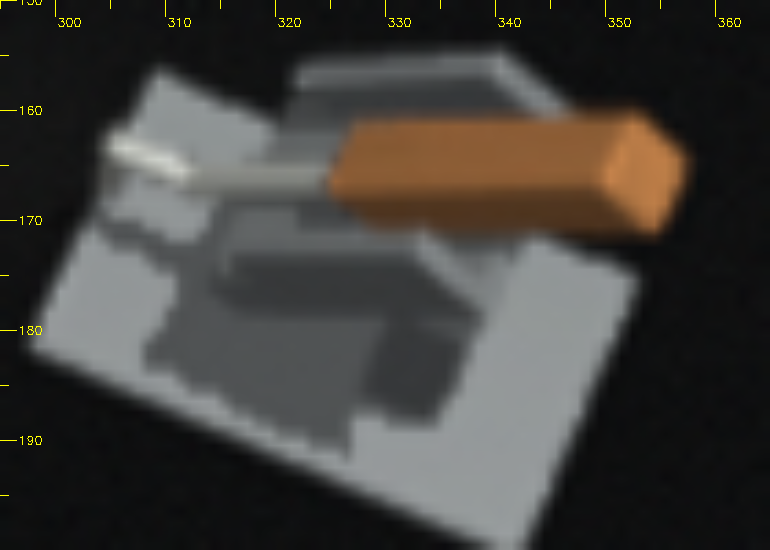

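View pics/d2.png

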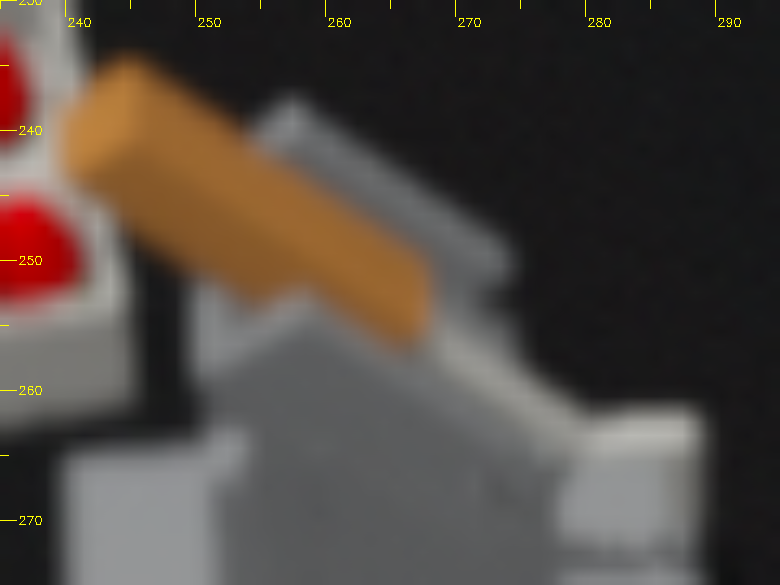

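View pics/d3.png

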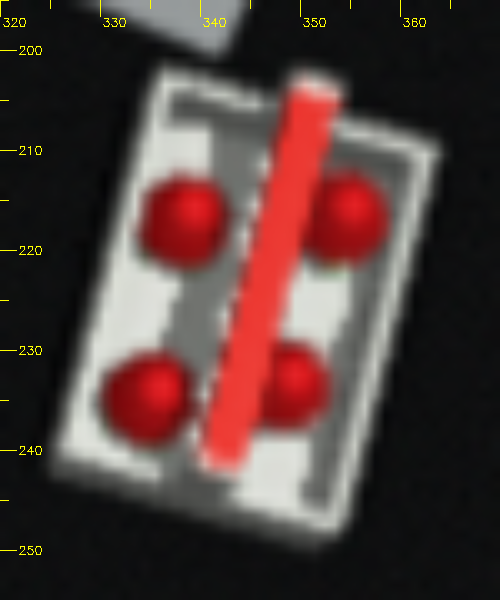

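View pics/d4.png

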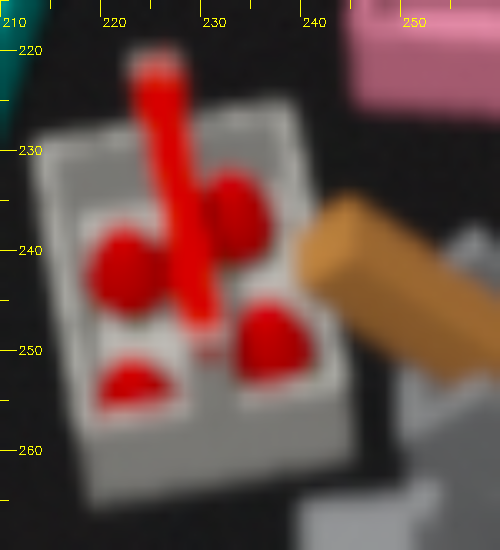

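View pics/d5.png

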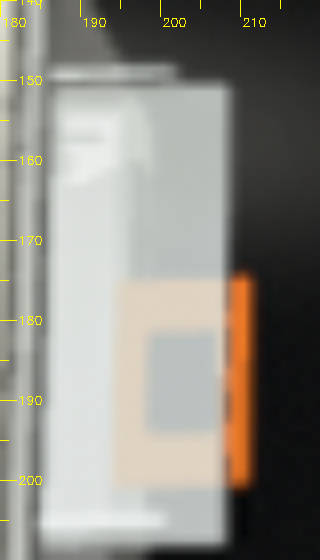

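View pics/d6.png

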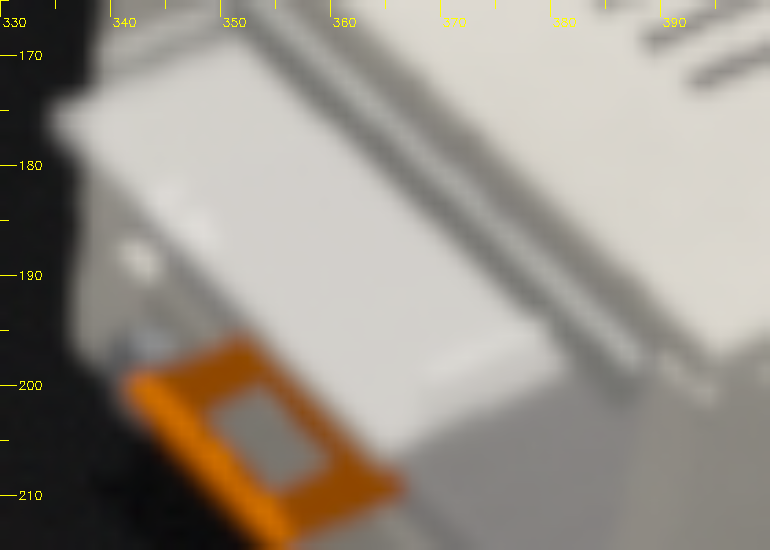

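```bash
cat > h.py <<'E'
import numpy as np, json
from scipy.optimize import least_squares
from workcell import camera_params
def proj(P,cam):
    P=np.atleast_2d(P);q=P@cam['view'][:3,:3].T+cam['view'][:3,3]
    s=q[:,:2]/q[:,2:];r2=(s**2).sum(1,keepdims=True);s=s*(1+cam['k1']*r2)
    return s*[cam['fx'],cam['fy']]+[cam['cx'],cam['cy']]
def Rz(a):c,s=np.cos(a),np.sin(a);return np.array([[c,-s,0],[s,c,0],[0,0,1]])
def fit(obs,x0,z=0,free_z=False):
    # obs: list of (cam, pts_local mm, pix label)
    def f(p,):
        r=[]
        for cam,L,pix in obs:
            P=np.array(L)/1000@Rz(p[2]).T+[p[0],p[1],p[3] if free_z else z]
            r.append((proj(P,cam)-(np.array(pix)-.5)).ravel())
        return np.concatenate(r)
    s=least_squares(f,list(x0)+([z] if free_z else []),loss='soft_l1')
    return s.x,f(s.x).reshape(-1,2)
E
cat > fit0.py <<'E'
from h import *
T=camera_params("top");S=camera_params("scene")
np.set_printoptions(precision=4,suppress=True)
# dryer
t=lambda a:np.array(a)/4+[60,110]
s=lambda a:np.array(a)/5+[310,120]
x,r=fit([(T,[(-140,-135,230),(-140,135,230),(140,-135,230),(140,135,230)],t([(487,55),(475,460),(68,68),(35,468)])),
 (S,[(-140,135,230),(140,135,230),(140,-135,230),(-140,-135,230)],s([(165,130),(487,3),(765,232),(425,390)]))],(0.4,.4,1.57))
print("dryer",x);print(r.round(1).tolist())
D=x
ly,r=fit([(T,[(-24,-38,93),(-24,38,93),(13,-20,93),(13,20,93)],[(211.5,174.5),(211.5,201),(198,181),(198,194)]),
 (S,[(-24,38,93),(-24,-38,93),(-13,20,93),(13,20,93),(13,-20,93),(-13,-20,93)],[(343,199.5),(357,214),(348,202.5),(353,200),(359,207),(354,210)])],(.4,.2,1.57))
print("hole",ly);print(r.round(1).tolist())
d=np.array([.643,0,-.766])*1000;n=np.array([.766,0,.643])*1000;y=np.array([0,1,0])*1000
c=lambda a,b,e:a*d+b*y+e*n
bar=(114.8,0,-99.4)
A=(T,[c(-.03,-.011,.012),c(-.03,.011,.012),c(-.03,-.011,-.012),c(-.03,.011,-.012),c(.07,-.011,.012),c(.07,.011,.012)],[(352.5,160),(349,166),(357.5,164),(354.5,171.5),(327,161),(324.5,166.5)])
B=(S,[c(-.03,.011,.012),c(-.03,.011,-.012),c(-.03,-.011,-.012),c(-.03,-.011,.012),c(.07,.011,.012),c(.07,-.011,.012)],[(244.8,234.2),(239.8,239.7),(241.2,244),(246.3,239),(267.8,249.8),(266.5,257)])
for fz in(False,True):
    x,r=fit([A,B],(.6,-.15,1.4),.165,fz);print("hook",x,np.degrees(x[2]));print(r.round(1).tolist())
    print(proj(np.array(bar)/1000@Rz(x[2]).T+[x[0],x[1],.165],T)+.5,'want 304.5,163')
R=[(-42,60,38),(42,60,38),(42,-60,38),(-42,-60,38)]
x,r=fit([(T,R,[(336,202),(363.5,209.5),(354,248),(326,241)]),(S,[R[2],R[3],R[0],R[1],(42,60,0),(-42,60,0)],[(213,229.5),(239.5,225),(245,255),(218.5,258.5),(219,265.5),(245.5,260.8)])],(.5,-.2,-1.6))
print("basket",x,np.degrees(x[2]));print(r.round(1).tolist())
for a in(-60,60):
  P=np.array((0,a,72))/1000@Rz(x[2]).T+[x[0],x[1],0];print(proj(P,T)+.5,proj(P,S)+.5)
E
python3 fit0.py
```

```text
dryer [0.5597 0.3761 1.653 ]
[[1.2, -0.4], [0.8, -0.1], [0.2, -0.2], [-1.6, 0.7], [-1.1, 0.4], [0.6, 0.1], [2.1, -1.3], [0.1, -1.1]]
hole [0.5745 0.2074 1.6578]
[[-0.0, 0.2], [-0.2, -0.9], [0.6, 0.1], [0.4, 0.4], [-1.1, 0.5], [-1.4, 0.4], [-0.2, -0.4], [1.1, -0.7], [2.4, -0.2], [1.0, -0.3]]
hook [ 0.6373 -0.188   1.1929] 68.3490785060291
[[0.2, -0.5], [0.6, 0.7], [0.5, 0.4], [0.4, -0.1], [-0.1, -0.8], [-0.7, 0.4], [0.9, 0.1], [-0.2, -1.6], [-1.6, 0.1], [-0.5, 1.3], [1.3, 0.2], [2.9, -1.0]]
[[304.5889 161.7036]] want 304.5,163
hook [ 0.6373 -0.188   1.1935  0.1645] 68.38424055320088
[[0.2, -0.4], [0.5, 0.7], [0.5, 0.4], [0.4, -0.0], [-0.2, -0.7], [-0.7, 0.4], [1.0, 0.2], [-0.2, -1.5], [-1.6, 0.2], [-0.5, 1.4], [1.3, 0.3], [2.9, -0.9]]
[[304.5835 161.7235]] want 304.5,163
basket [ 0.5001 -0.2106 -1.7947] -102.8276508825491
[[0.4, 0.1], [0.2, 0.2], [0.2, 0.1], [0.4, -0.7], [0.9, 0.2], [-0.4, 0.5], [-0.0, -1.5], [-0.1, -0.4], [0.6, -0.1], [0.2, -0.0]]
[[342.1412 242.4182]] [[225.6425 220.7092]]
[[352.1287 202.9943]] [[230.8984 248.9948]]
```

```bash
cat > g.py <<'E'
from h import *
from scipy.spatial.transform import Rotation as Ro
from workcell import monitor
np.set_printoptions(precision=4,suppress=True)
def st():
    o=monitor.get_obs();return o,np.array(o['tcp_pos']),Ro.from_rotvec(o['tool_rot'])
def down(yaw_y):  # tool z down, tool y pointing at world angle yaw_y (deg)
    a=np.radians(yaw_y);y=np.array([np.cos(a),np.sin(a),0]);z=np.array([0,0,-1.]);x=np.cross(y,z)
    return Ro.from_matrix(np.c_[x,y,z])
def go(p,R=None):
    o,q,C=st();R=C if R is None else R
    print("t",round(o['time_s'],2),"pos",q,"shift tool",C.inv().apply(np.array(p)-q),"turn",(C.inv()*R).as_rotvec(),"F",o['force'],"w",o['gripper_width'])
E
python3 - <<'E'
from g import *
o,q,C=st();M=C.as_matrix();print(M, "yaw of tool y",np.degrees(np.arctan2(M[1,1],M[0,1])),o['qpos'])
for a in(158.35,-21.65):go((.637,-.188,.30),down(a))
T=camera_params("top")
print(T['view'][:3,:3].T@-T['view'][:3,3])
def hit(u,v,z,c):
    import cv2
    K=np.array([[c['fx'],0,c['cx']],[0,c['fy'],c['cy']],[0,0,1]])
    s=cv2.undistortPoints(np.array([[[u-.5,v-.5]]],float),K,np.array([c['k1'],0,0,0]))[0,0]
    R=c['view'][:3,:3];o=-R.T@c['view'][:3,3];d=R.T@np.r_[s,1];return o+d*(z-o[2])/d[2]
print("bowl",hit(271,133.5,.055,T),"cup",hit(426,187,.09,T),"jar",hit(430,232,.11,T),"pink",hit(289,248,.04,T))
E
```

```text
[[-0.9391  0.3436 -0.0004]
 [ 0.3436  0.9391 -0.0006]
 [ 0.0001 -0.0007 -1.    ]] yaw of tool y 69.90180569399163 [ 1.0647  0.2634 -0.0487  1.2594  0.      1.4155]
t 0.15 pos [0.1803 0.4929 0.2161] shift tool [-0.6628 -0.4825 -0.0837] turn [-0.0005 -0.0007 -1.5437] F [ 0.484   0.6319 -0.4751] w 0.08539676828929867
t 0.15 pos [0.1803 0.4929 0.2161] shift tool [-0.6628 -0.4825 -0.0837] turn [-0.0007  0.0005  1.5979] F [ 0.484   0.6319 -0.4751] w 0.08539676828929867
[ 0.264  -0.0261  1.1599]
bowl [0.7695 0.0247 0.055 ] cup [ 0.6141 -0.435   0.09  ] jar [ 0.4778 -0.4349  0.11  ] pink [ 0.4219 -0.0484  0.04  ]
```

```bash
python3 -m jog '[[0,0,-0.015,0,0,0,1],[0,0,-0.03,0,0,0,1],[0,0,-0.03,0,0,0,1],[0,0,-0.03,0,0,0,1],[-0.01,-0.0075,-0.015,0,0,0,1],[-0.022,-0.016,0,0,0,0,1],[-0.022,-0.016,0,0,0,0,1],[-0.022,-0.016,0,0,0,0,1],[-0.022,-0.016,0,0,0,0,1],[-0.022,-0.016,0,0,0,0,1],[-0.022,-0.016,0,0,0,0,1],[-0.022,-0.016,0,0,0,0,1],[-0.022,-0.016,0,0,0,0,1],[-0.022,-0.016,0,0,0,0,1],[-0.022,-0.016,0,0,0,0,1],[-0.022,-0.016,0,0,0,0,1],[-0.022,-0.016,0,0,0,0,1],[-0.022,-0.016,0,0,0,0,1],[-0.022,-0.016,0,0,0,0,1],[-0.022,-0.016,0,0,0,0,1]]'
python3 -m jog '[[-0.022,-0.016,0,0,0,0,1],[-0.022,-0.016,0,0,0,0,1],[-0.022,-0.016,0,0,0,0,1],[-0.022,-0.016,0,0,0,0,1],[-0.022,-0.016,0,0,0,0,1],[-0.022,-0.016,0,0,0,0,1],[-0.022,-0.016,0,0,0,0,1],[-0.022,-0.016,0,0,0,0,1],[-0.022,-0.016,0,0,0,0,1],[0,0,0,0,0,0.14,1],[0,0,0,0,0,0.14,1],[0,0,0,0,0,0.14,1],[0,0,0,0,0,0.14,1],[0,0,0,0,0,0.14,1],[0,0,0,0,0,0.14,1],[0,0,0,0,0,0.14,1],[0,0,0,0,0,0.14,1],[0,0,0,0,0,0.14,1],[0,0,0,0,0,0.14,1],[0,0,0,0,0,0.14,1]]'
python3 - <<'E'
from g import *
import cv2
from workcell import get_image
o,q,C=st();print(o['qpos'])
go((.637,-.188,.30),down(-21.65))
cv2.imwrite("pics/w1.png",get_image("wrist"))
E
```

```text
time_s: 2.15
tcp_pos: [0.4151, 0.1427, 0.3363]
tool_rot: [-0.548, -3.093, 0.0]
force: [0.2, 0.5, 0.0]
gripper_width: 0.0853
time_s: 4.15
tcp_pos: [0.5511, -0.0595, 0.3361]
tool_rot: [-2.552, -1.832, 0.001]
force: [-0.4, -0.8, -0.4]
gripper_width: 0.0855
[-0.2546  0.3162  0.351   1.6062 -0.      1.642 ]
t 4.15 pos [ 0.5511 -0.0595  0.3361] shift tool [-0.0942  0.1226  0.0361] turn [-0.0005  0.0001  0.0521] F [-0.361  -0.7754 -0.4147] w 0.08546616173045217
```

View pics/w1.png

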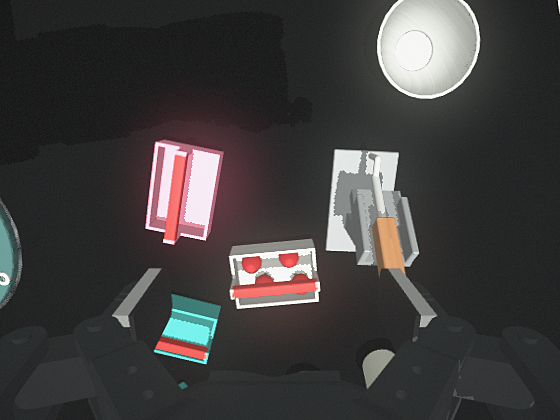

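```bash
python3 -m jog '[[-0.016,0.02,0,0,0,0.052,1],[-0.016,0.02,0,0,0,0,1],[-0.016,0.02,0,0,0,0,1],[-0.016,0.02,0,0,0,0,1],[-0.016,0.02,0,0,0,0,1],[-0.008,0.01,0,0,0,0,1],[0,0,0,0,0,0,1]]'
python3 - <<'E'
from g import *
import cv2
from workcell import get_image
go((.637,-.188,.30),down(-21.65))
np.save("w2cam.npy",camera_params("wrist"),allow_pickle=True)
im=get_image("wrist");cv2.imwrite("pics/w2.png",im)
E
```

```text
time_s: 4.9
tcp_pos: [0.6232, -0.1821, 0.3351]
tool_rot: [-2.592, -1.773, 0.001]
force: [0.7, 1.2, 0.1]
gripper_width: 0.0854
t 4.9 pos [ 0.6232 -0.1821  0.3351] shift tool [-0.0005  0.015   0.0351] turn [-0.0015  0.0001  0.007 ] F [0.6731 1.2365 0.1245] w 0.08539394831336139
```

View pics/w2.png

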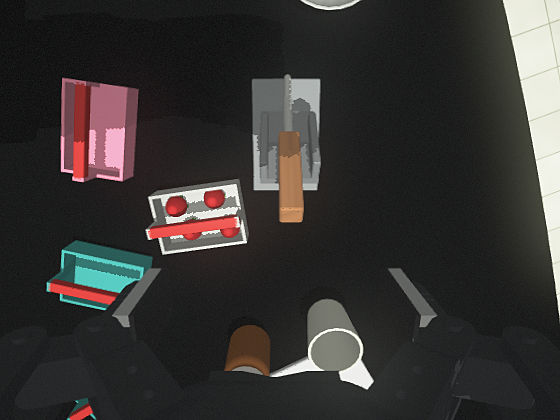

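```bash
cat > crop.py <<'E'
import cv2
def crop(src,n,x,y,w,h,f):
    im=cv2.imread(f"pics/{src}.png") if isinstance(src,str) else src
    c=cv2.resize(im[y:y+h,x:x+w],None,fx=f,fy=f,interpolation=cv2.INTER_LINEAR)
    for i in range(w):
        if (x+i)%10==0: cv2.line(c,(i*f,0),(i*f,12),(0,255,255),1);cv2.putText(c,str(x+i),(i*f+2,24),0,.35,(0,255,255),1)
    for i in range(h):
        if (y+i)%10==0: cv2.line(c,(0,i*f),(12,i*f),(0,255,255),1);cv2.putText(c,str(y+i),(14,i*f+4),0,.35,(0,255,255),1)
    cv2.imwrite(f"pics/{n}.png",c)
E
python3 -c "
from crop import *
crop('w2','w2a',240,65,100,100,6);crop('w2','w2b',140,170,120,90,6);crop('w2','w2c',240,120,100,110,5)"
```

```text
(no output)
```

View pics/w2a.png

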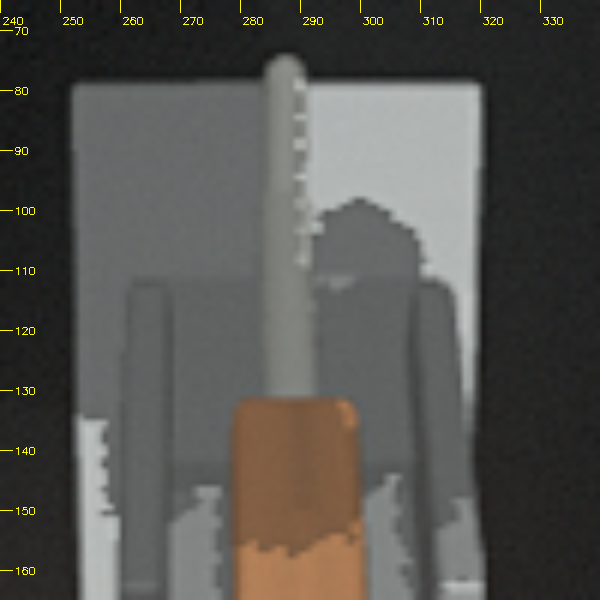

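View pics/w2b.png

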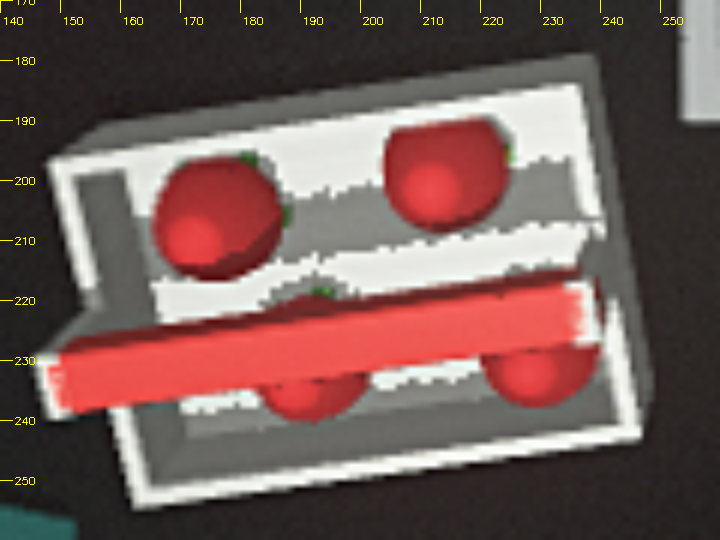

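View pics/w2c.png

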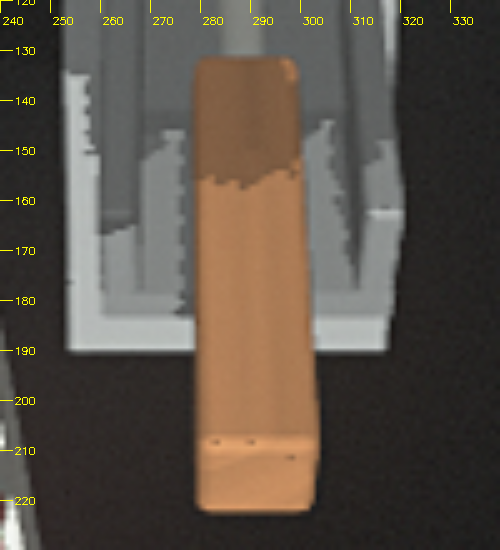

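```bash
cat >> fit0.py <<'E'
print('-----')
W=np.load("w2cam.npy",allow_pickle=True).item()
Wo=(W,[c(-.03,.011,.012),c(-.03,-.011,.012),c(-.03,.011,-.012),c(-.03,-.011,-.012),c(.07,.011,.012),c(.07,-.011,.012),bar],[(278.7,207.5),(303.5,207.5),(278.7,222),(302.5,222),(279.3,131.8),(298.5,131.8),(287,74.5)])
for o in([Wo],[Wo,A,B]):
  x,r=fit(o,(.6,-.15,1.4),.165);print("hook",x,np.degrees(x[2]));print(r.round(1).tolist()[:7])
BW=(W,[R[3],R[0],R[1],R[2]],[(148,196.5),(237,183.5),(245.5,243),(162.5,254)])
x,r=fit([BW],(.5,-.2,-1.6));print("basket",x,np.degrees(x[2]));print(r.round(1).tolist())
for a in(-60,60):
  P=np.array((0,a,72))/1000@Rz(x[2]).T+[x[0],x[1],0];print(proj(P,W)+.5)
E
python3 fit0.py | sed -n '/-----/,$p'
```

```text
-----
hook [ 0.6362 -0.1886  1.2049] 69.03615789790167
[[0.1, 0.8], [0.4, 0.7], [-0.1, 0.9], [-0.3, 0.8], [-1.3, -2.9], [0.7, -2.9], [0.1, -1.7]]
hook [ 0.6364 -0.1884  1.2042] 68.99775596538083
[[0.2, 0.6], [0.5, 0.5], [0.0, 0.7], [-0.2, 0.6], [-1.2, -3.1], [0.8, -3.1], [0.2, -1.9]]
basket [ 0.5    -0.211  -1.8017] -103.23182462371325
[[0.1, -0.3], [-0.8, 0.3], [1.0, 0.0], [-0.2, -0.1]]
[[146.7132 234.1   ]]
[[238.9806 221.7881]]
```

Run:
```python
from g import *
go((.6363,-.1885,.165),down(-21.0))
```

```text
t 4.95 pos [ 0.6229 -0.1812  0.3356] shift tool [-0.002   0.0153  0.1706] turn [-0.001  -0.0001 -0.0043] F [-0.0753  0.5889  0.5945] w 0.08536602069108369
```

```bash
python3 -m jog '[[-0.002,0.008,0,0,0,-0.004,1],[0,0.007,0.015,0,0,0,1],[0,0,0.025,0,0,0,1],[0,0,0.025,0,0,0,1],[0,0,0.025,0,0,0,1],[0,0,0.025,0,0,0,1],[0,0,0.02,0,0,0,1],[0,0,0.015,0,0,0,1],[0,0,0.01,0,0,0,1],[0,0,0,0,0,0,1],[0,0,0,0,0,0,1]]'
python3 - <<'E'
from g import *
import cv2
from workcell import get_image
go((.6363,-.1885,.165),down(-21.0))
cv2.imwrite("pics/w3.png",get_image("wrist"))
E
```

```text
time_s: 6.05
tcp_pos: [0.636, -0.1877, 0.1772]
tool_rot: [2.589, 1.778, 0.001]
force: [0.1, -0.5, 0.2]
gripper_width: 0.0855
t 6.05 pos [ 0.636  -0.1877  0.1772] shift tool [-0.0006  0.0005  0.0122] turn [ 0.0007  0.     -0.0007] F [ 0.1454 -0.4617  0.1628] w 0.08551465063451985
```

View pics/w3.png

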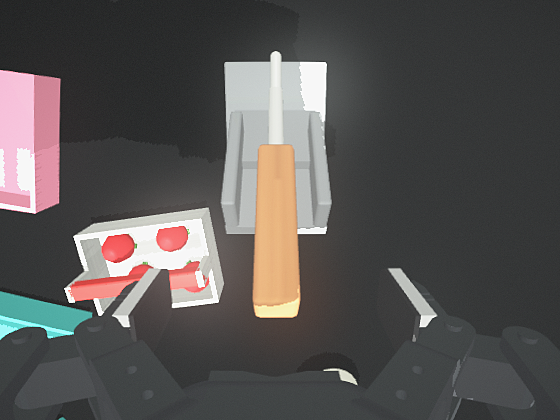

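```bash
python3 -m jog '[[0,0,0.006,0,0,0,1],[0,0,0.004,0,0,0,1],[0,0,0,0,0,0,1],[0,0,0,0,0,0,0.5],[0,0,0,0,0,0,0.3],[0,0,0,0,0,0,0],[0,0,0,0,0,0,0],[0,0,0,0,0,0,0],[0,0,0,0,0,0,0],[0,0,0,0,0,0,0],[0,0,0,0,0,0,0],[0,0,0,0,0,0,0]]'
python3 - <<'E'
from g import *
import cv2
from workcell import get_image
go((.6363,-.1885,.165),down(-21.0))
cv2.imwrite("pics/w4.png",get_image("wrist"))
E
```

```text
time_s: 7.3
tcp_pos: [0.6362, -0.1882, 0.1667]
tool_rot: [2.59, 1.777, 0.0]
force: [0.3, -0.9, 5.0]
gripper_width: 0.0192
t 7.3 pos [ 0.6362 -0.1882  0.1667] shift tool [-0.0002  0.0002  0.0017] turn [ 0.0007  0.0001 -0.0016] F [ 0.2523 -0.8935  5.0334] w 0.019189243707433253
```

View pics/w4.png

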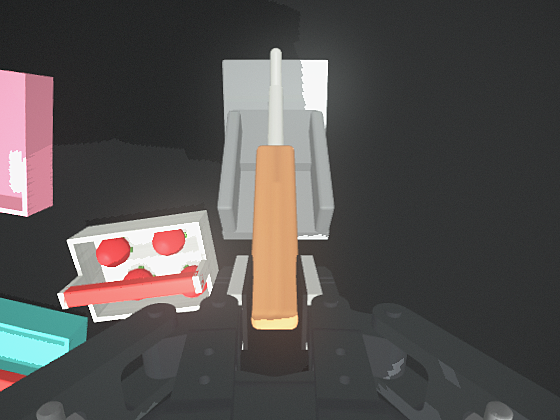

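```bash
python3 -m jog '[[0,0,-0.005,0,0,0,0],[0,0,-0.01,0,0,0,0],[0,0,-0.015,0,0,0,0],[0,0,-0.02,0,0,0,0],[0,0,-0.02,0,0,0,0],[0,0,-0.02,0,0,0,0],[0,0,-0.01,0,0,0,0],[0,0,-0.005,0,0,0,0],[0,0,0,0,0,0,0],[0,0,0,0,0,0,0]]'
python3 - <<'E'
from g import *
import cv2
from workcell import get_image
go((.6363,-.1885,.165),down(-21.0))
cv2.imwrite("pics/w5.png",get_image("wrist"))
cv2.imwrite("pics/s5.png",get_image("scene"))
from crop import crop
crop("s5","s5c",220,180,110,110,5)
# targets: hook yaw=94.7, tip over hole
H=np.array([.5745,.2074]);psi=1.653
for off,z in((.07,.12),(0,.12),(0,.073)):
    xd=np.array([np.cos(psi),np.sin(psi)])
    g=H-xd*(.1108+off)
    go((g[0],g[1],z+.1374+.0017),down(np.degrees(psi)-90))
E
```

```text
time_s: 8.35
tcp_pos: [0.6359, -0.188, 0.2709]
tool_rot: [-2.59, -1.777, 0.001]
force: [-0.2, 0.5, -1.5]
gripper_width: 0.0189
t 8.35 pos [ 0.6359 -0.188   0.2709] shift tool [-0.0003  0.0007  0.1059] turn [-0.0007 -0.     -0.0015] F [-0.2063  0.5198 -1.4803] w 0.018880768332715715
t 8.45 pos [ 0.6358 -0.1879  0.2707] shift tool [ 0.1841 -0.1207  0.0118] turn [-0.0011 -0.0003 -0.4502] F [-0.7075  0.3749 -1.1078] w 0.019035779946237206
t 8.45 pos [ 0.6358 -0.1879  0.2707] shift tool [ 0.2471 -0.1511  0.0118] turn [-0.0011 -0.0003 -0.4502] F [-0.7075  0.3749 -1.1078] w 0.019035779946237206
t 8.45 pos [ 0.6358 -0.1879  0.2707] shift tool [ 0.2471 -0.1511  0.0588] turn [-0.0011 -0.0003 -0.4502] F [-0.7075  0.3749 -1.1078] w 0.019035779946237206
```

View pics/w5.png

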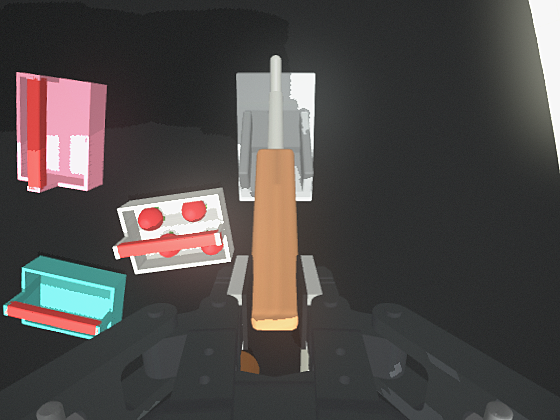

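View pics/s5c.png

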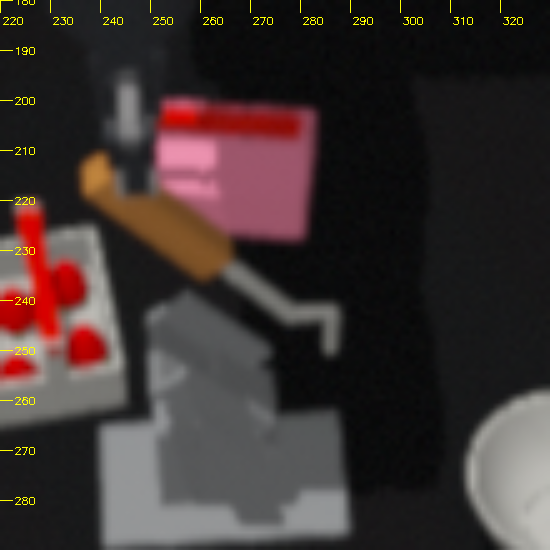

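```bash
python3 -c "
from crop import *
a=cv2.imread('pics/w4.png');b=cv2.imread('pics/w5.png')
import numpy as np
crop(np.hstack([a[40:170,245:310],b[40:170,245:310]]),'cmp',0,0,130,130,4)
crop(np.hstack([a[290:340,240:310],b[290:340,240:310]]),'cmp2',0,0,140,50,5)
"
```

```text
(no output)
```

View pics/cmp.png

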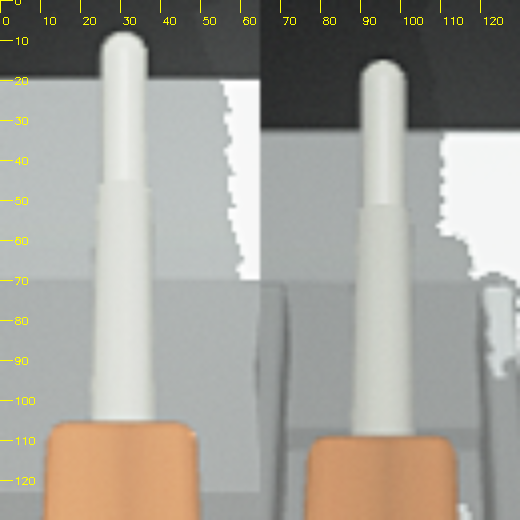

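View pics/cmp2.png

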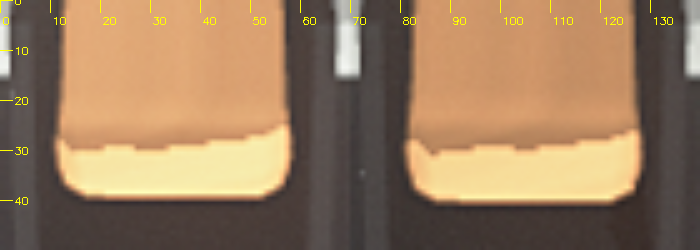

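```bash
cat > slip.py <<'E'
from g import *
# camera in TCP frame: from current params
o,q,C=st();W=camera_params("wrist")
d=np.array([.643,0,-.766]);n=np.array([.766,0,.643]);y=np.array([0,1.,0])
psi=np.radians(69.0);base=np.array([.6363,-.1885,.165]);q4=np.array([.6362,-.1882,.1667])
Rg=down(-21.0).as_matrix()
pts=[-.03*d-.012*n,.07*d+.012*n,.135*d+.004*n,np.array([.1148,0,-.1034])]
def pix(th,s,dz=0):
    Rt=Ro.from_rotvec([0,th,0]).as_matrix()
    P=np.array([Rt@(p+s*d) for p in pts])@Rz(psi).T+base
    P=(P-q4)@Rg            # tcp frame
    return proj(P@C.as_matrix().T+q,W)[:,1]
p0=pix(0,0);print("nominal v",p0+.5,"(observed w4: 329.8,145.5,85.5?,48)")
obs=np.array([.6,3.5,5.5,7.])
r=least_squares(lambda p:pix(p[0],p[1]/1000)-p0-obs,[0,0]);print("pitch deg",np.degrees(r.x[0]),"slide mm",r.x[1],r.fun)
Rt=Ro.from_rotvec([0,r.x[0],0]).as_matrix()
print("tip now in hook frame",Rt@(np.array([.1108,0,-.1374])+r.x[1]/1000*d))
E
python3 slip.py
```

```text
nominal v [329.2789 141.2026  83.4501  46.2373] (observed w4: 329.8,145.5,85.5?,48)
pitch deg 2.041996524205023 slide mm -0.26436399984029474 [ 0.1956 -0.5472  0.4116 -0.1384]
tip now in hook frame [ 0.1057  0.     -0.1411]
```

Run:
```python
from g import *
H=np.array([.5745,.2074]);psi=1.653
xd=np.array([np.cos(psi),np.sin(psi)])
for off,z in((.09,.115),(0,.115),(0,.073)):
    g=H-xd*(.1057+off)
    go((g[0],g[1],z+.1411+.0017),down(np.degrees(psi)-90))
```

```text
t 8.45 pos [ 0.6358 -0.1879  0.2707] shift tool [ 0.1706 -0.1142  0.0131] turn [-0.0011 -0.0003 -0.4502] F [-0.7075  0.3749 -1.1078] w 0.019035779946237206
t 8.45 pos [ 0.6358 -0.1879  0.2707] shift tool [ 0.2517 -0.1534  0.0131] turn [-0.0011 -0.0003 -0.4502] F [-0.7075  0.3749 -1.1078] w 0.019035779946237206
t 8.45 pos [ 0.6358 -0.1879  0.2707] shift tool [ 0.2517 -0.1533  0.0551] turn [-0.0011 -0.0003 -0.4502] F [-0.7075  0.3749 -1.1078] w 0.019035779946237206
```

```bash
python3 -m jog '[[0.008,-0.005,0,0,0,0,0],[0.017,-0.0114,0.001,0,0,0,0],[0.017,-0.0114,0.001,0,0,0,0],[0.017,-0.0114,0.001,0,0,0,0],[0.017,-0.0114,0.001,0,0,0,0],[0.017,-0.0114,0.001,0,0,0,0],[0.017,-0.0114,0.001,0,0,0,0],[0.017,-0.0114,0.001,0,0,0,0],[0.017,-0.0114,0.001,0,0,0,0],[0.017,-0.0114,0.001,0,0,0,0],[0.009,-0.006,0.001,0,0,0,0],[0,0,0,0,0,-0.05,0],[0,0,0,0,0,-0.08,0],[0,0,0,0,0,-0.08,0],[0,0,0,0,0,-0.08,0],[0,0,0,0,0,-0.08,0],[0,0,0,0,0,-0.05,0],[0,0,0,0,0,-0.03,0],[0,0,0,0,0,0,0]]'
python3 - <<'E'
from g import *
import cv2
from workcell import get_image
H=np.array([.5745,.2074]);psi=1.653
xd=np.array([np.cos(psi),np.sin(psi)])
go(np.r_[H-xd*(.1057+.09),.115+.1428],down(np.degrees(psi)-90))
np.save("w6cam.npy",camera_params("wrist"),allow_pickle=True)
cv2.imwrite("pics/w6.png",get_image("wrist"))
cv2.imwrite("pics/s6.png",get_image("scene"))
from crop import crop
crop("s6","s6c",290,150,110,100,6);crop("w6","w6c",215,0,120,120,5)
E
```

```text
time_s: 10.35
tcp_pos: [0.5911, 0.0115, 0.2613]
tool_rot: [-2.128, -2.311, 0.0]
force: [-0.6, 0.7, -1.2]
gripper_width: 0.0192
t 10.35 pos [0.5911 0.0115 0.2613] shift tool [ 0.0009 -0.0005  0.0035] turn [-0.0001  0.     -0.0001] F [-0.5931  0.6578 -1.1745] w 0.019249911086215966
```

View pics/w6.png

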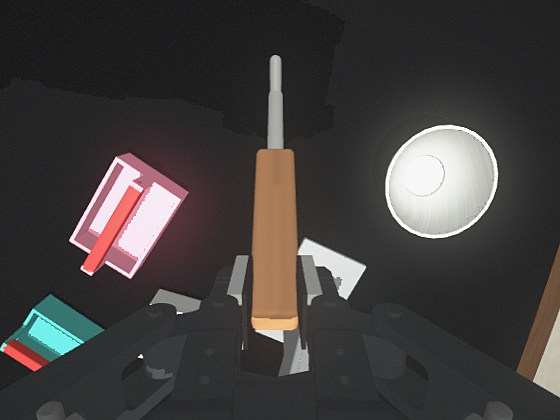

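View pics/s6c.png

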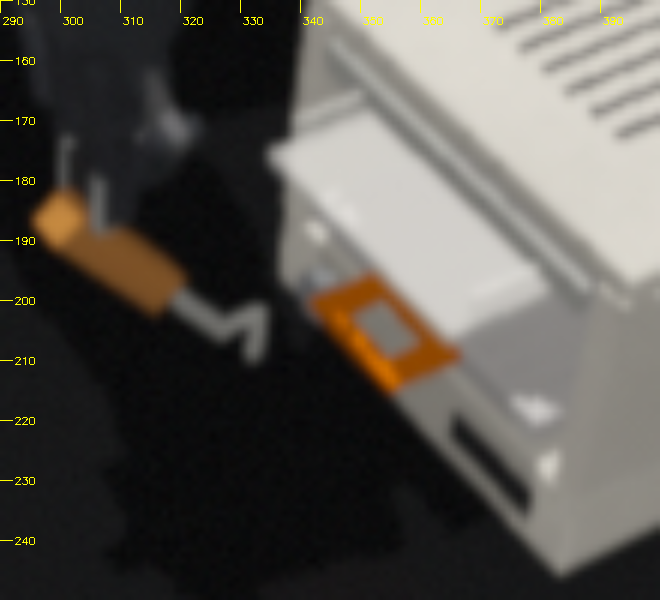

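View pics/w6c.png

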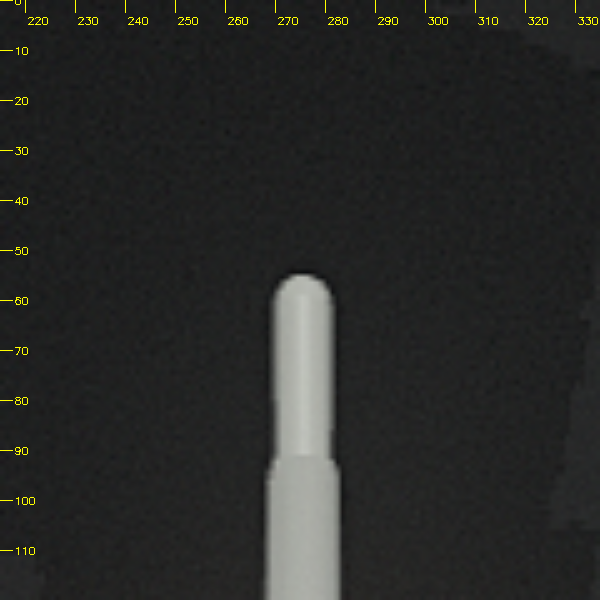

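```bash
python3 -m jog '[[0.008,0,0,0,0,0,0],[0.012,0,0,0,0,0,0],[0.012,0,0,0,0,0,0],[0.012,0,0,0,0,0,0],[0.008,0,0,0,0,0,0],[0.003,0,0,0,0,0,0],[0,0,0,0,0,0,0]]'
python3 - <<'E'
from g import *
import cv2
from workcell import get_image
np.save("w7cam.npy",camera_params("wrist"),allow_pickle=True)
o,q,C=st()
cv2.imwrite("pics/w7.png",get_image("wrist"))
cv2.imwrite("pics/s7.png",get_image("scene"))
cv2.imwrite("pics/t7.png",get_image("top"))
from crop import crop
crop("s7","s7c",310,160,80,70,9);crop("w7","w7c",185,0,180,120,4);crop("t7","t7c",170,140,110,80,7)
psi=1.653
tip=q+np.r_[.1057*np.cos(psi),.1057*np.sin(psi),-.1428]
print(q,"tip pred",tip,"scene",proj(tip,camera_params("scene"))+.5,"top",proj(tip,camera_params("top"))+.5)
E
```

```text
time_s: 11.15
tcp_pos: [0.5866, 0.0667, 0.2614]
tool_rot: [2.128, 2.311, -0.0]
force: [-0.3, 0.3, -0.6]
gripper_width: 0.019
[0.5866 0.0667 0.2614] tip pred [0.5779 0.1721 0.1186] scene [[346.6226 203.0018]] top [[213.9206 184.4063]]
```

View pics/s7c.png

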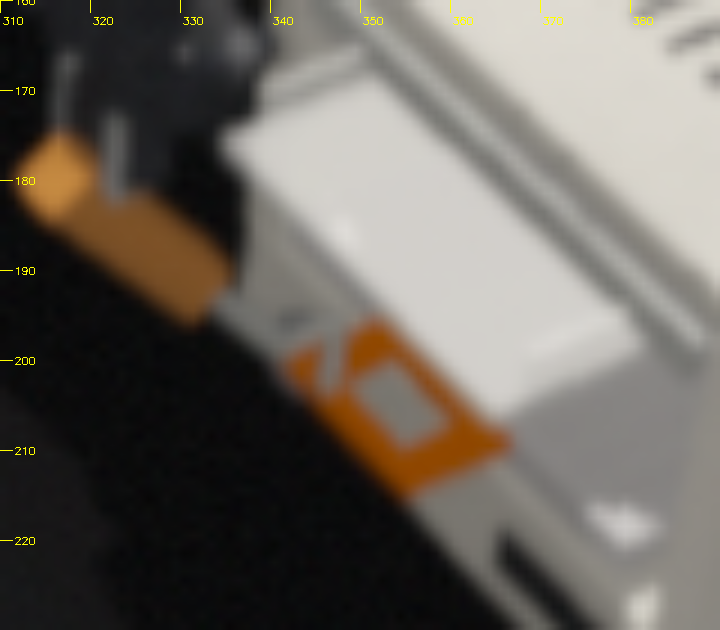

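View pics/w7c.png

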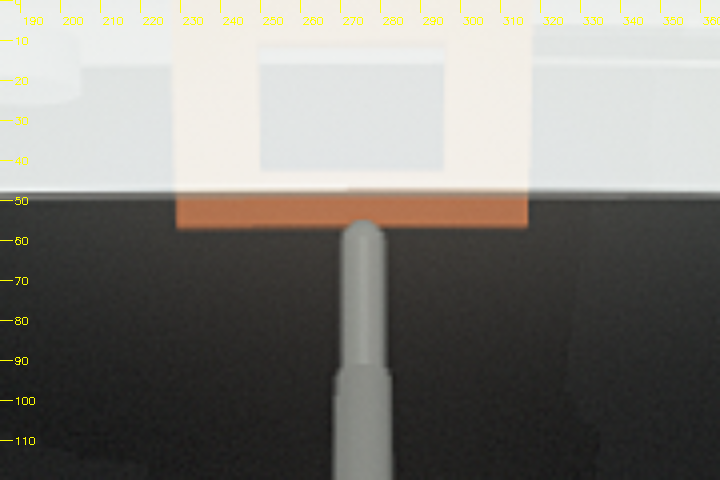

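View pics/t7c.png

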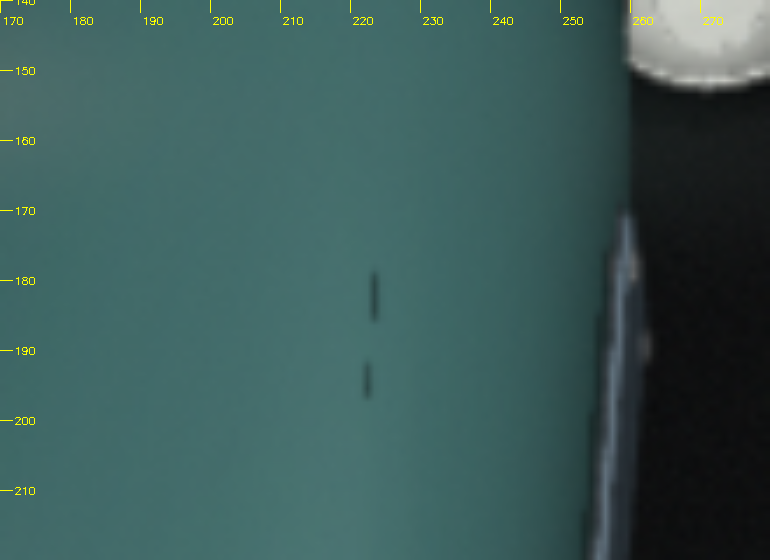

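Run:
```python
from g import *
W=np.load("w7cam.npy",allow_pickle=True).item()
x,r=fit([(W,[(-24,38,93),(-24,-38,93),(-13,20,93),(-13,-20,93)],[(229,57),(317,57),(250,42.7),(296,42.7)])],(.57,.2,1.65));print(x,np.degrees(x[2]),r.round(1).tolist())
xd=np.array([np.cos(x[2]),np.sin(x[2])])
go(np.r_[x[:2]-xd*.1057,.2614]);go(np.r_[x[:2]-xd*.1057,.215])
```

```text
[0.5738 0.2069 1.6538] 94.75419919931196 [[0.1, -0.3], [-0.1, -0.3], [-0.3, 0.3], [0.3, 0.3]]
t 11.3 pos [0.5867 0.0659 0.2614] shift tool [ 0.0358 -0.0013 -0.    ] turn [0. 0. 0.] F [-0.7303 -0.1218 -1.3758] w 0.01884831826498452
t 11.3 pos [0.5867 0.0659 0.2614] shift tool [ 0.0358 -0.0013  0.0464] turn [0. 0. 0.] F [-0.7303 -0.1218 -1.3758] w 0.01884831826498452
```

```bash
python3 -m jog '[[0,-0.001,0.006,0,0,0,0],[0,0,0.008,0,0,0,0],[0,0,0,0,0,0,0],[0.006,0,0,0,0,0,0],[0.008,0,0,0,0,0,0],[0.008,0,0,0,0,0,0],[0.008,0,0,0,0,0,0],[0.006,0,0,0,0,0,0],[0,0,0,0,0,0,0],[0,0,0,0,0,0,0]]'
python3 - <<'E'
from g import *
import cv2
from workcell import get_image
go((.5826,.1015,.215))
cv2.imwrite("pics/w8.png",get_image("wrist"))
cv2.imwrite("pics/s8.png",get_image("scene"))
from crop import crop
crop("s8","s8c",310,160,80,70,9);crop("w8","w8c",185,0,180,120,4)
E
```

```text
time_s: 12.3
tcp_pos: [0.5827, 0.1022, 0.2474]
tool_rot: [2.128, 2.311, -0.0]
force: [0.7, 0.5, -2.2]
gripper_width: 0.0194
t 12.3 pos [0.5827 0.1022 0.2474] shift tool [-0.0006 -0.0002  0.0324] turn [0. 0. 0.] F [ 0.6562  0.4869 -2.1747] w 0.019376849665604184
```

View pics/s8c.png

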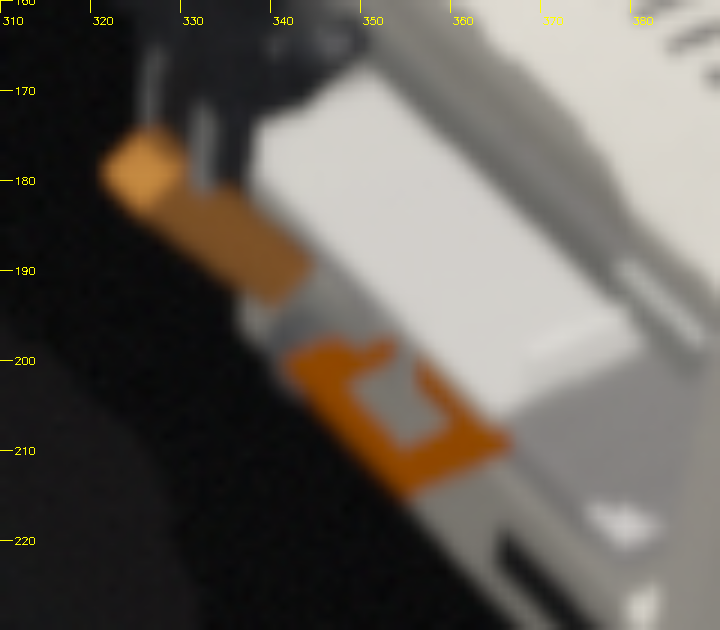

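View pics/w8c.png

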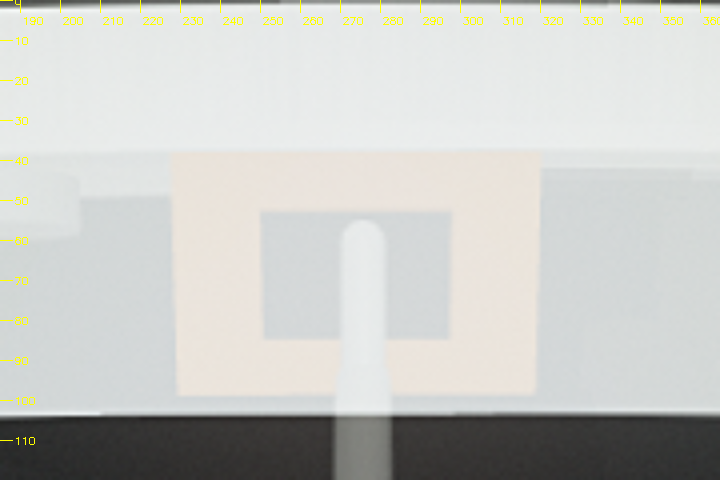

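```bash
python3 -m jog '[[0,0,0.004,0,0,0,0],[0,0,0.006,0,0,0,0],[0,0,0.006,0,0,0,0],[0,0,0.004,0,0,0,0],[0,0,0,0,0,0,0]]'; python3 -m jog '[[0,0,0.005,0,0,0,0],[0,0,0.006,0,0,0,0],[0,0,0,0,0,0,0]]'
python3 - <<'E'
from g import *
import cv2
from workcell import get_image
go((.5826,.1015,.215))
cv2.imwrite("pics/w9.png",get_image("wrist"))
cv2.imwrite("pics/s9.png",get_image("scene"))
from crop import crop
crop("s9","s9c",310,160,80,70,9);crop("w9","w9c",185,0,180,120,4)
E
```

```text
time_s: 12.9
tcp_pos: [0.5824, 0.102, 0.2266]
tool_rot: [-2.128, -2.31, 0.001]
force: [-0.2, 0.1, -1.6]
gripper_width: 0.0189
time_s: 13.2
tcp_pos: [0.5824, 0.102, 0.2155]
tool_rot: [-2.128, -2.31, 0.001]
force: [0.4, 0.3, -1.0]
gripper_width: 0.019
t 13.2 pos [0.5824 0.102  0.2155] shift tool [-0.0005  0.0002  0.0005] turn [0. 0. 0.] F [ 0.3642  0.294  -1.0015] w 0.019018854906838852
```

View pics/s9c.png

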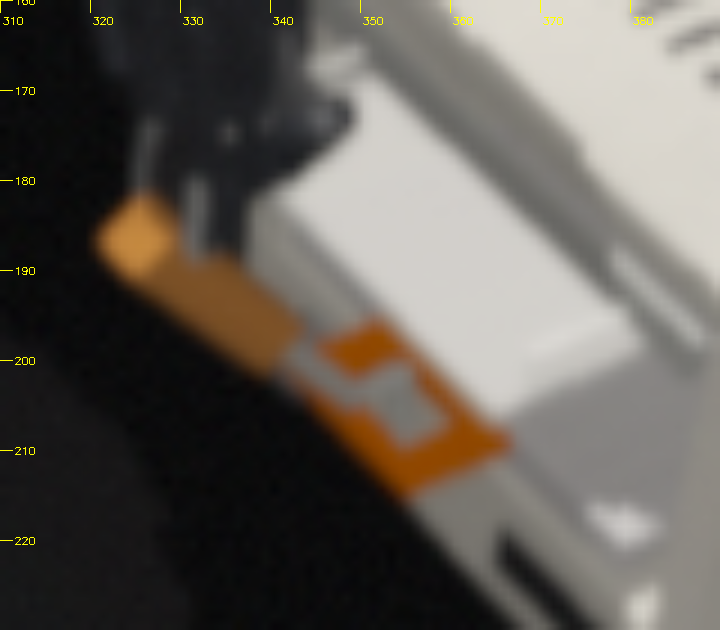

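View pics/w9c.png

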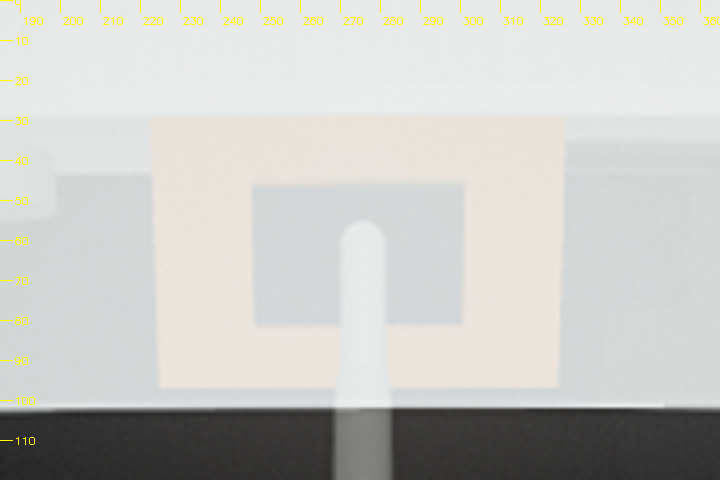

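```bash
python3 -m jog '[[0,0,0.004,0,0,0,0],[-0.004,0,0,0,0,0,0],[-0.004,0,0,0,0,0,0],[-0.004,0,0,0,0,0,0],[-0.006,0,0,0,0,0,0],[-0.008,0,0,0,0,0,0],[-0.008,0,0,0,0,0,0]]'
python3 -m jog '[[-0.008,0,0,0,0,0,0],[-0.008,0,0,0,0,0,0],[-0.008,0,0,0,0,0,0],[-0.008,0,0,0,0,0,0],[-0.008,0,0,0,0,0,0],[-0.004,0,0,0,0,0,0]]'
python3 - <<'E'
from g import *
import cv2
from workcell import get_image
go((.5826,.1015,.215))
cv2.imwrite("pics/w10.png",get_image("wrist"))
cv2.imwrite("pics/s10.png",get_image("scene"))
from crop import crop
crop("s10","s10c",270,150,120,80,6);crop("w10","w10c",185,0,180,120,4)
E
```

```text
time_s: 14.0
tcp_pos: [0.5855, 0.0677, 0.2123]
tool_rot: [-2.128, -2.31, -0.0]
force: [-0.6, 2.3, -2.5]
gripper_width: 0.0192
time_s: 14.6
tcp_pos: [0.5892, 0.0234, 0.2124]
tool_rot: [2.129, 2.31, -0.0]
force: [-1.1, 2.6, -1.8]
gripper_width: 0.0188
t 14.6 pos [0.5892 0.0234 0.2124] shift tool [ 0.0784 -0.0002 -0.0026] turn [0. 0. 0.] F [-1.0518  2.6021 -1.7768] w 0.01877032575523783
```

View pics/s10c.png

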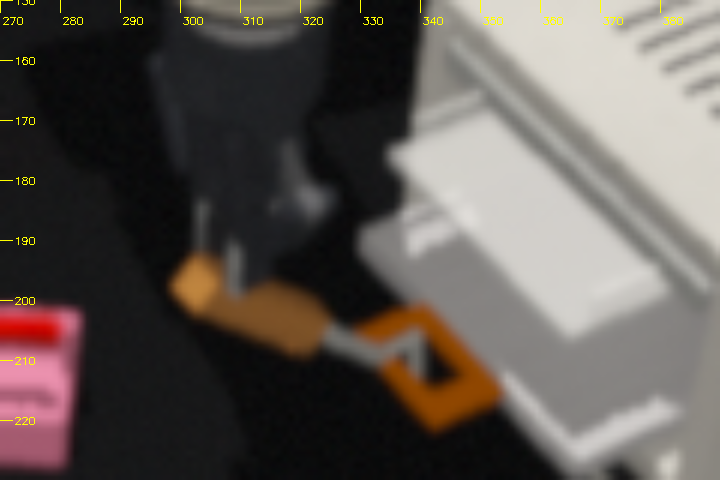

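View pics/w10c.png

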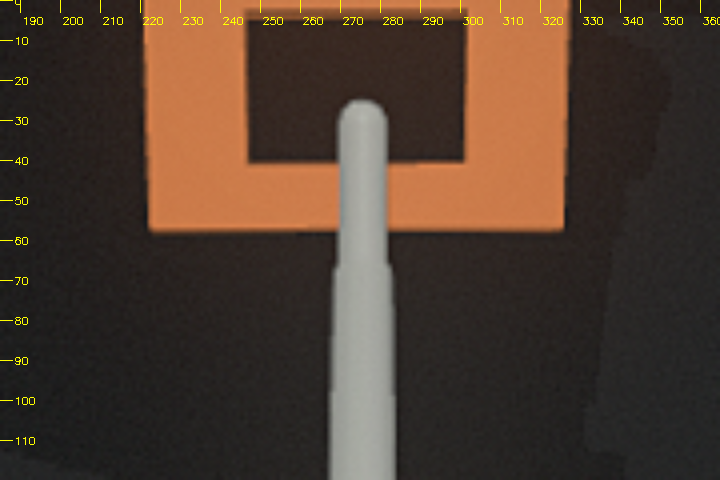

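```bash
cat > slip2.py <<'E'
from slip import *
import sys
def est(vend,vlow,vbend,vtip):
    obs=np.array([vend,vlow,vbend,vtip])
    ref=np.array([329.8,145.5,85.5,48]) # w4
    m=~np.isnan(obs)
    r=least_squares(lambda p:(pix(p[0],p[1]/1000)-p0-obs+ref)[m],[0,0])
    Rt=Ro.from_rotvec([0,r.x[0],0]).as_matrix()
    tip=Rt@(np.array([.1108,0,-.1374])+r.x[1]/1000*d)
    print("pitch",np.degrees(r.x[0]),"slide",r.x[1],r.fun,"tip rel origin",tip,"tip z",q[2]-.0017+tip[2]);return tip
E
python3 -c "
from crop import *
crop('w10','w10d',235,100,80,60,8);crop('w10','w10e',235,290,80,50,8)"
python3 - <<'E'
from g import *
W=camera_params("wrist")
x,r=fit([(W,[(-24,38,93),(-24,-38,93),(-13,20,93),(-13,-20,93),(13,20,93),(13,-20,93)],[(222,57.5),(325.5,57.5),(246.5,40.7),(301,40.7),(246.5,2.5),(301,2.5)])],(.57,.2,1.65));print(x,np.degrees(x[2]),r.round(1).tolist())
print(np.hypot(*(x[:2]-[.5738,.2069])))
E
```

```text
[0.578  0.1565 1.6524] 94.67786196228855 [[0.1, -0.3], [-0.1, -0.3], [-0.2, 0.4], [0.2, 0.4], [-0.8, -0.0], [0.8, -0.0]]
0.0505404976136398
```

View pics/w10d.png

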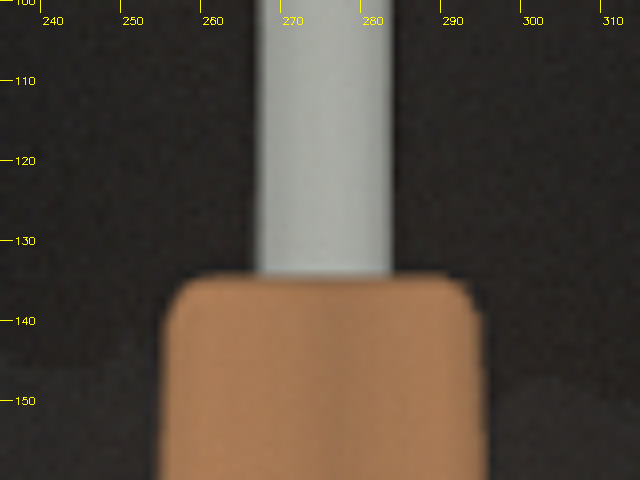

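View pics/w10e.png

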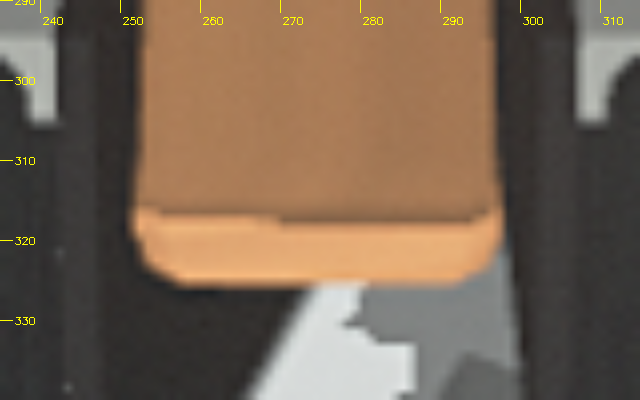

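Run:
```python
from slip2 import *
t=est(325.8,134.3,65.5,24.7)
psi=1.653
print("tip world",q+[t[0]*np.cos(psi),t[0]*np.sin(psi),0])
```

```text
nominal v [329.1879 141.1152  83.3781  46.1636] (observed w4: 329.8,145.5,85.5?,48)
pitch deg 2.04143831564566 slide mm -0.2645581146353941 [ 0.1953 -0.5466  0.4115 -0.1385]
tip now in hook frame [ 0.1057  0.     -0.1411]
pitch -6.627450665540847 slide 1.507493192648037 [-0.5286  1.0316 -0.1499 -0.1924] tip rel origin [ 0.127   0.     -0.1247] tip z 0.0860371616179269
tip world [0.5788 0.1501 0.2125]
```

```bash
python3 -m jog '[[0.004,0,0,0,0,0,0],[0.004,0,0,0,0,0,0],[0.003,0,0,0,-0.03,0,0],[0.003,0,0,0,-0.03,0,0],[0.003,0,0,0,-0.03,0,0],[0.003,0,0,0,-0.03,0,0],[0,0,0,0,0,0,0]]'
cat > look.py <<'E'
from g import *
import cv2,sys
from workcell import get_image
k=sys.argv[1]
go((0,0,0))
im=get_image("wrist");cv2.imwrite(f"pics/w{k}.png",im)
from crop import crop
crop(im,f"w{k}c",185,0,180,150,4)
E
python3 look.py 11
```

```text
time_s: 15.4
tcp_pos: [0.5873, 0.0456, 0.2118]
tool_rot: [2.064, 2.245, -0.126]
force: [-0.2, 1.3, -1.6]
gripper_width: 0.0191
t 15.4 pos [0.5873 0.0456 0.2118] shift tool [ 0.0295 -0.589   0.2098] turn [0. 0. 0.] F [-0.1537  1.3319 -1.5623] w 0.019139273725042153
```

View pics/w11c.png

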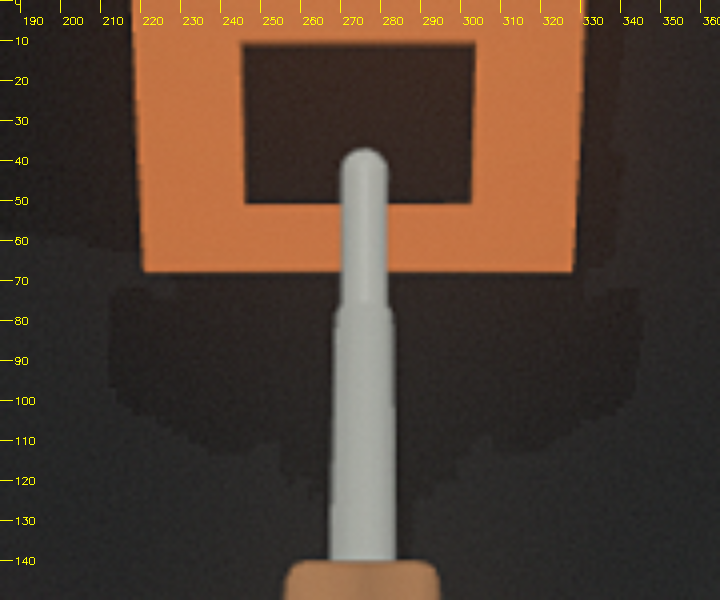

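```bash
python3 -m jog '[[-0.004,0,0,0,0,0,0],[-0.006,0,0,0,0,0,0],[-0.008,0,0.001,0,0,0,0],[-0.008,0,0.001,0,0,0,0],[-0.008,0,0.001,0,0,0,0],[-0.008,0,0.001,0,0,0,0],[-0.008,0,0.001,0,0,0,0],[-0.008,0,0.001,0,0,0,0],[-0.004,0,0,0,0,0,0]]'; python3 look.py 12
```

```text
time_s: 16.35
tcp_pos: [0.5926, -0.0188, 0.2133]
tool_rot: [2.068, 2.243, -0.124]
force: [0.4, 3.5, -3.5]
gripper_width: 0.0188
t 16.35 pos [ 0.5926 -0.0188  0.2133] shift tool [ 0.092  -0.5891  0.2038] turn [0. 0. 0.] F [ 0.4353  3.4575 -3.5063] w 0.01883179206804162
```

View pics/w12c.png

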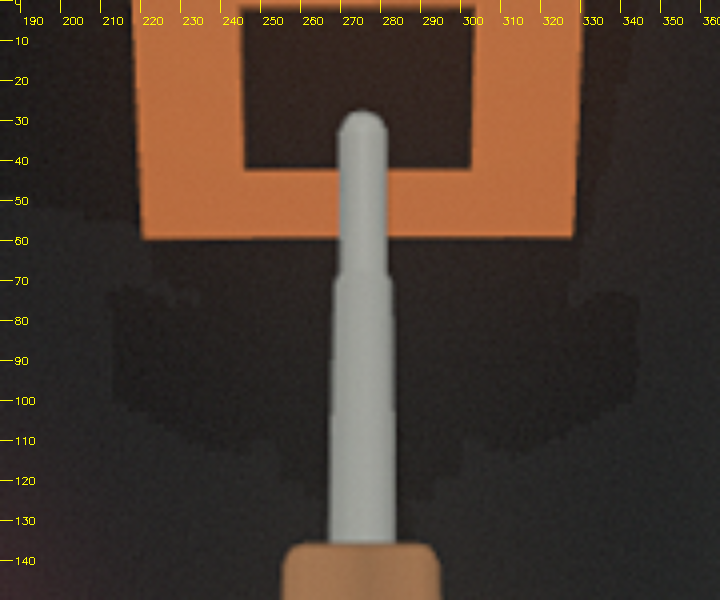

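```bash
cat > hole.py <<'E'
from g import *
def hole(l,W):
    x,r=fit([(W,[(-24,38,93),(-24,-38,93),(-13,20,93),(-13,-20,93),(13,20,93),(13,-20,93)],l)],(.58,.1,1.65));print("hole",x,np.degrees(x[2]),r.round(1).tolist())
    print("drawn since start",np.hypot(*(x[:2]-[.5738,.2069])))
E
python3 - <<'E'
from hole import *
hole([(220.5,59.5),(328.5,59.5),(246,42.2),(302.5,42.2),(244.8,1.5),(303.2,1.5)],camera_params("wrist"))
E
```

```text
hole [0.5832 0.0972 1.6543] 94.7828753596835 [[0.1, 0.1], [-0.5, -0.1], [-0.4, 0.4], [0.5, 0.3], [-0.3, -0.3], [0.7, -0.4]]
drawn since start 0.11011990491626983
```

```bash
python3 -m jog '[[-0.004,0,0,0,0,0,0],[-0.008,0,0.001,0,0,0,0],[-0.008,0,0.001,0,0,0,0],[-0.008,0,0.001,0,0,0,0],[-0.008,0,0.001,0,0,0,0],[-0.008,0,0.001,0,0,0,0],[-0.004,0,0,0,0,0,0]]';python3 -m jog '[[-0.005,0,0.001,0,0,0,0],[-0.005,0,0,0,0,0,0],[-0.004,0,0.001,0,0,0,0],[0,0,0,0,0,0,0]]'; python3 look.py 13
```

```text
time_s: 17.1
tcp_pos: [0.5966, -0.0669, 0.2141]
tool_rot: [2.068, 2.243, -0.124]
force: [-0.6, 2.4, -3.1]
gripper_width: 0.0185
time_s: 17.5
tcp_pos: [0.5978, -0.0807, 0.2138]
tool_rot: [2.067, 2.243, -0.125]
force: [-0.4, 0.9, -0.5]
gripper_width: 0.0192
t 17.5 pos [ 0.5978 -0.0807  0.2138] shift tool [ 0.1538 -0.5892  0.1967] turn [0. 0. 0.] F [-0.4126  0.9187 -0.5113] w 0.01916505258070122
```

View pics/w13c.png

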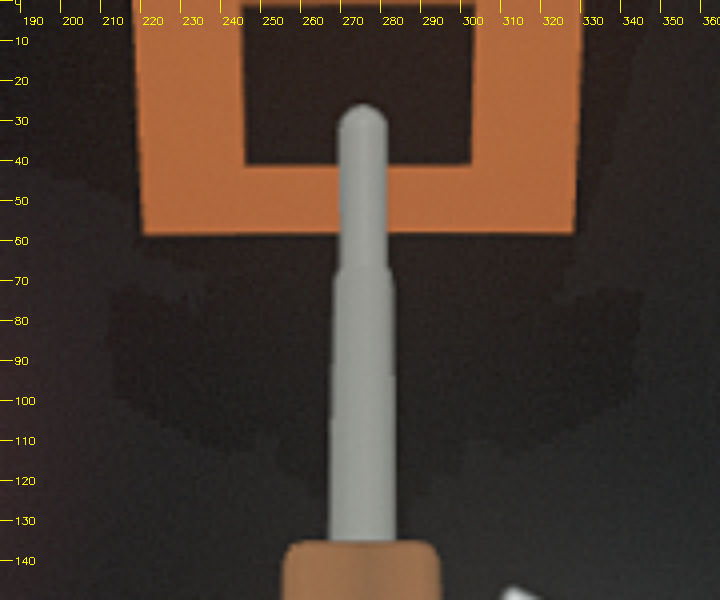

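Run:
```python
from hole import *
hole([(220.5,58.3),(328.5,58.3),(246,41),(302.5,41),(244.8,.5),(303.2,.5)],camera_params("wrist"))
```

```text
hole [0.5882 0.0365 1.6547] 94.80812562377007 [[0.2, 0.2], [-0.6, -0.0], [-0.4, 0.5], [0.4, 0.4], [-0.3, -0.4], [0.6, -0.5]]
drawn since start 0.17097104508895028
```

```bash
python3 -m jog '[[-0.003,0,0,0,0,0,0],[-0.003,0,0,0,0,0,0],[-0.002,0,0,0,0,0,0],[0,0,0,0,0,0,0]]'; python3 look.py 14
```

```text
time_s: 17.95
tcp_pos: [0.5984, -0.0883, 0.2148]
tool_rot: [2.067, 2.243, -0.124]
force: [-0.5, 1.8, -1.5]
gripper_width: 0.0191
t 17.95 pos [ 0.5984 -0.0883  0.2148] shift tool [ 0.1616 -0.5892  0.1968] turn [0. 0. 0.] F [-0.4763  1.7866 -1.4966] w 0.019131632963323753
```

View pics/w14c.png

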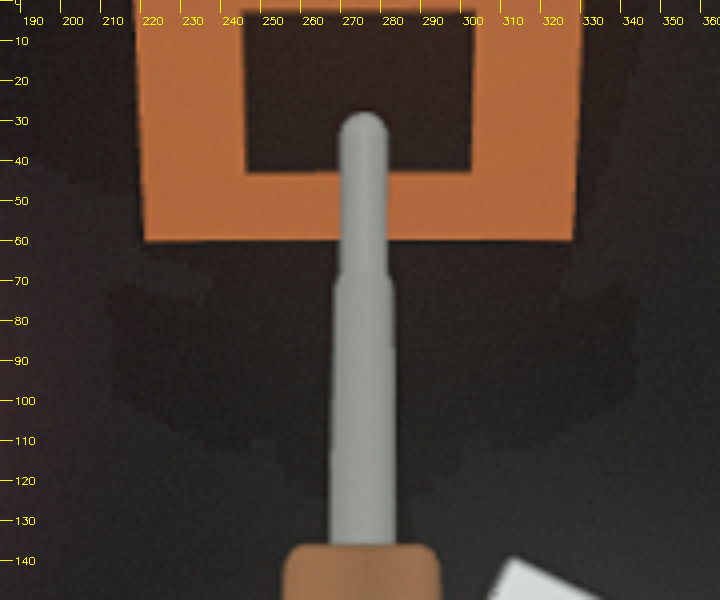

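```bash
python3 -m jog '[[0.004,0,0,0,0,0,0],[0.005,0,0,0,0,0,0],[0,0,0,0,0,0,0]]'; python3 look.py 15
python3 - <<'E'
from g import *
o,q,C=st();print(C.inv().apply([0,0,1]),C.inv().apply([np.cos(1.654),np.sin(1.654),0]))
E
```

```text
time_s: 18.3
tcp_pos: [0.5975, -0.0784, 0.2137]
tool_rot: [2.066, 2.244, -0.124]
force: [0.1, 1.7, -1.7]
gripper_width: 0.0192
t 18.3 pos [ 0.5975 -0.0784  0.2137] shift tool [ 0.1521 -0.589   0.1969] turn [0. 0. 0.] F [ 0.075   1.6933 -1.7052] w 0.019202609724035945
[-0.1197 -0.     -0.9928] [ 0.9928 -0.0006 -0.1197]
```

View pics/w15c.png

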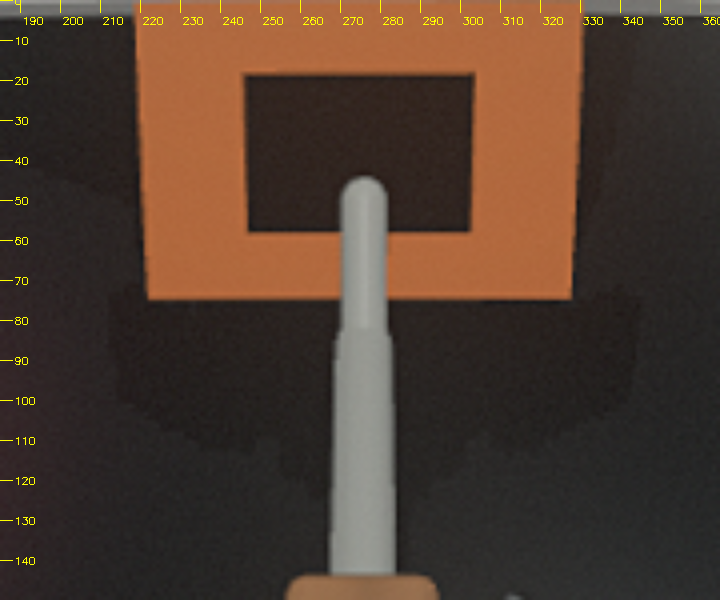

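```bash
python3 -m jog '[[0.005,0,0,0,0,0,0],[0.005,0,0,0,0,0,0],[0.004,0,0,0,0,0,0],[0,0,0,0,0,0,0]]'; python3 look.py 16
```

```text
time_s: 18.75
tcp_pos: [0.5964, -0.0645, 0.212]
tool_rot: [2.067, 2.245, -0.124]
force: [0.0, -0.1, -0.3]
gripper_width: 0.0189
t 18.75 pos [ 0.5964 -0.0645  0.212 ] shift tool [ 0.138  -0.589   0.1969] turn [0. 0. 0.] F [ 0.0107 -0.0568 -0.2924] w 0.01893252144203444
```

View pics/w16c.png

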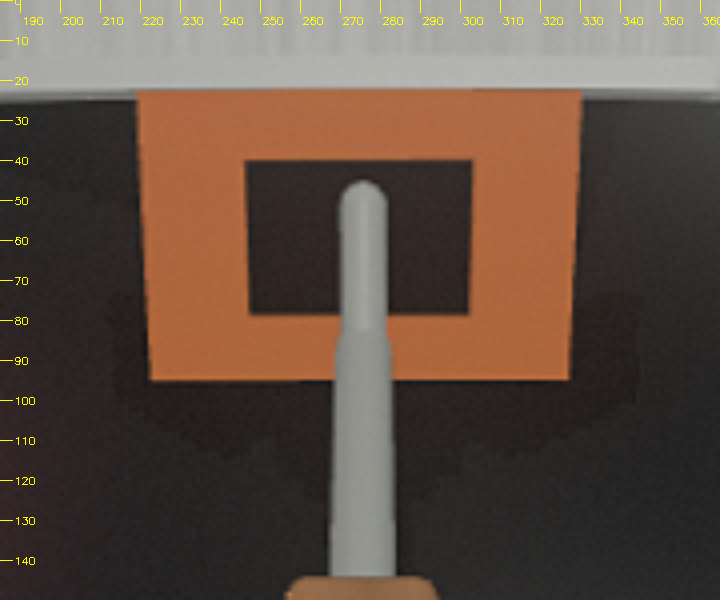

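```bash
python3 -c "
from crop import *
crop('w16','w16d',235,130,80,40,8);crop('w16','w16e',235,300,80,40,8)"
python3 - <<'E'
from hole import *
hole([(222.5,95),(327.5,95),(247,78.5),(302,78.5),(246.3,40),(303,40)],camera_params("wrist"))
E
```

```text
hole [0.5889 0.0275 1.6551] 94.82901716677264 [[0.0, 0.1], [-0.5, -0.1], [-0.2, 0.5], [0.7, 0.4], [-0.5, -0.4], [0.6, -0.4]]
drawn since start 0.1800480534568741
```

View pics/w16d.png

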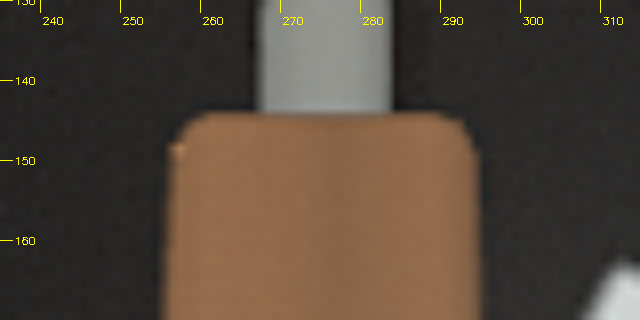

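View pics/w16e.png

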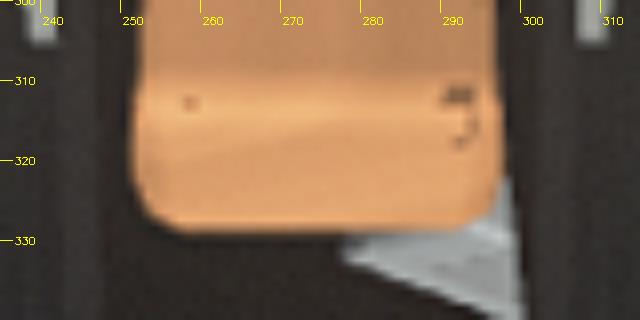

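```bash
python3 -m jog '[[-0.005,0,0,0,0,0,0],[0,0,0,0,0,0,0],[-0.001,0,-0.008,0,0,0,0],[-0.001,0,-0.01,0,0,0,0],[-0.001,0,-0.01,0,0,0,0]]'; python3 -m jog '[[-0.001,0,-0.01,0,0,0,0],[-0.0018,0,-0.015,0,0,0,0],[-0.0018,0,-0.015,0,0,0,0],[-0.0018,0,-0.015,0,0,0,0],[-0.001,0,-0.008,0,0,0,0],[0,0,0,0,0,0,0]]'
python3 - <<'E'
from g import *
import cv2
from workcell import get_image
from crop import crop
im=get_image("scene");cv2.imwrite("pics/s17.png",im);crop(im,"s17c",250,150,140,100,5)
# target above rest with hook nominal: TCP at grip pose raised by .10, tool tilted -0.014 about tool y
R=down(-21.0)*Ro.from_rotvec([0,-.014,0])
go((.6362,-.1882,.1667+.10),R)
go(st()[1],down(94.75-90)*Ro.from_rotvec([0,-.014,0]))
E
```

```text
time_s: 19.3
tcp_pos: [0.5969, -0.0698, 0.2419]
tool_rot: [2.067, 2.243, -0.124]
force: [0.5, -0.9, -1.5]
gripper_width: 0.019
time_s: 19.9
tcp_pos: [0.5973, -0.0696, 0.3054]
tool_rot: [2.066, 2.243, -0.123]
force: [-0.0, 0.0, -0.8]
gripper_width: 0.019
t 19.95 pos [ 0.597  -0.0696  0.3044] shift tool [-0.116   0.0293  0.052 ] turn [0.0307 0.1043 0.4477] F [-0.7112  0.716  -1.5121] w 0.018661018840440132
t 19.95 pos [ 0.597  -0.0696  0.3044] shift tool [0. 0. 0.] turn [ 0.0006  0.1062 -0.0009] F [-0.7112  0.716  -1.5121] w 0.018661018840440132
```

View pics/s17c.png

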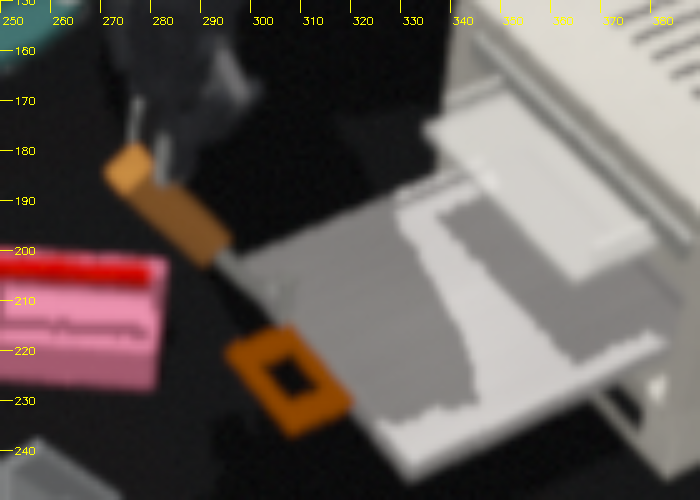

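```bash
python3 -m jog '[[0,0,0,0,0.053,0,0],[0,0,0,0,0.053,0,0],[0,0,0,0,0,0.05,0],[0,0,0,0,0,0.08,0],[0,0,0,0,0,0.08,0],[0,0,0,0,0,0.08,0],[0,0,0,0,0,0.08,0],[0,0,0,0,0,0.05,0],[0,0,0,0,0,0.03,0],[0,0,0,0,0,0,0]]'
python3 - <<'E'
from g import *
go((.6362,-.1882,.1667+.10),down(-21.0)*Ro.from_rotvec([0,-.014,0]))
E
```

```text
time_s: 20.95
tcp_pos: [0.5966, -0.0695, 0.3035]
tool_rot: [2.581, 1.771, -0.012]
force: [-0.0, 0.9, -0.7]
gripper_width: 0.0193
t 20.95 pos [ 0.5966 -0.0695  0.3035] shift tool [-0.096   0.0795  0.0384] turn [ 0.005  -0.0012 -0.0019] F [-0.031   0.9237 -0.7109] w 0.01931661906093322
```

```bash
python3 -m jog '[[-0.008,0.007,0,0.005,-0.001,-0.002,0],[-0.016,0.013,0.004,0,0,0,0],[-0.016,0.013,0.006,0,0,0,0],[-0.016,0.013,0.006,0,0,0,0],[-0.016,0.013,0.006,0,0,0,0],[-0.016,0.013,0.006,0,0,0,0],[-0.008,0.0075,0.005,0,0,0,0],[0,0,0,0,0,0,0],[0,0,0,0,0,0,0]]'
python3 - <<'E'
from g import *
import cv2
from workcell import get_image
from crop import crop
go((.6362,-.1882,.1667+.10),down(-21.0)*Ro.from_rotvec([0,-.014,0]))
np.save("w18cam.npy",camera_params("wrist"),allow_pickle=True)
im=get_image("wrist");cv2.imwrite("pics/w18.png",im)
crop(im,"w18a",220,40,120,130,5);crop(im,"w18b",220,140,120,200,3)
E
```

```text
time_s: 21.85
tcp_pos: [0.6365, -0.1879, 0.2726]
tool_rot: [2.582, 1.775, -0.017]
force: [-0.4, 0.8, -1.3]
gripper_width: 0.0193
t 21.85 pos [ 0.6365 -0.1879  0.2726] shift tool [-0.0003 -0.0002  0.0059] turn [ 0.0008 -0.0006  0.0004] F [-0.4013  0.7925 -1.3016] w 0.019299145714083647
```

View pics/w18a.png

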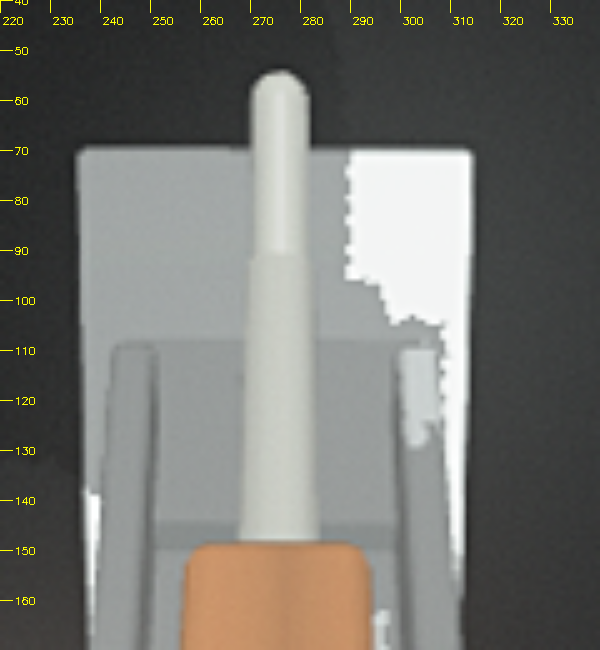

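View pics/w18b.png

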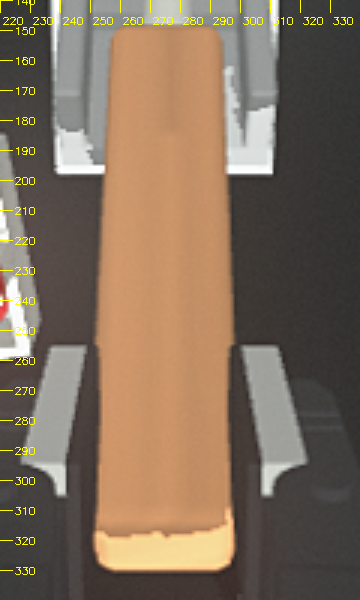

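```bash
python3 -m jog '[[0,0,0,0,0.022,0,0],[0,0,0,0,0.022,0,0],[0,0,0,0,0,0,0],[0,0,0,0,0,0,0]]'
python3 look.py 19
python3 - <<'E'
from g import *
o,q,C=st();go((.6362,-.1882,.1667+.01),down(-21.0)*Ro.from_rotvec([0,.03,0]))
from crop import *
crop('w19','w19d',235,280,80,60,8)
E
```

```text
time_s: 22.3
tcp_pos: [0.6364, -0.1882, 0.2728]
tool_rot: [-2.575, -1.77, -0.04]
force: [0.9, -0.1, -1.1]
gripper_width: 0.0188
t 22.3 pos [ 0.6364 -0.1882  0.2728] shift tool [-0.0604 -0.662   0.2702] turn [0. 0. 0.] F [ 0.9349 -0.0861 -1.11  ] w 0.018823061028556645
t 22.35 pos [ 0.6365 -0.1881  0.2727] shift tool [-0.0031 -0.0003  0.096 ] turn [ 0.0012 -0.0003  0.0004] F [ 0.18   -0.891  -1.4209] w 0.018923542140818813
```

View pics/w19c.png

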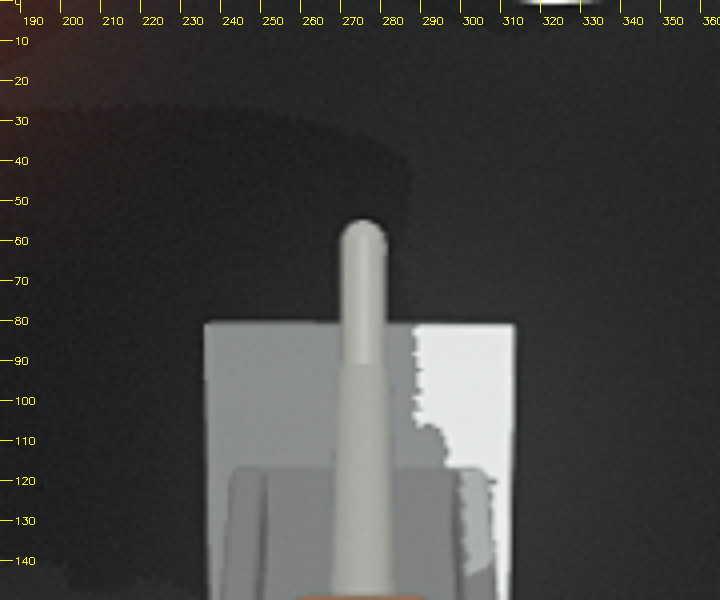

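View pics/w19d.png

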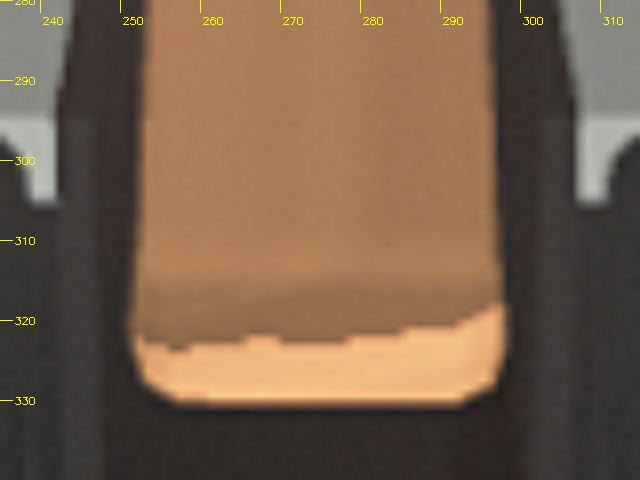

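```bash
python3 -m jog '[[0,0,0.01,0.001,0,0,0],[-0.0005,0,0.018,0,0,0,0],[-0.0005,0,0.018,0,0,0,0],[-0.0005,0,0.018,0,0,0,0],[-0.0005,0,0.015,0,0,0,0],[-0.0005,0,0.01,0,0,0,0],[-0.0005,0,0.007,0,0,0,0],[0,0,0,0,0,0,0],[0,0,0,0,0,0,0]]'; python3 -m jog '[[0,0,0.003,0,0,0,0],[0,0,0.003,0,0,0,0],[0,0,0,0,0,0,0]]';  python3 look.py 20
python3 - <<'E'
from g import *
go((.6362,-.1882,.1667),down(-21.0)*Ro.from_rotvec([0,.03,0]))
E
```

```text
time_s: 23.25
tcp_pos: [0.6367, -0.1883, 0.177]
tool_rot: [-2.575, -1.77, -0.04]
force: [-0.4, 0.7, -0.8]
gripper_width: 0.0191
time_s: 23.55
tcp_pos: [0.6365, -0.188, 0.1703]
tool_rot: [-2.574, -1.77, -0.039]
force: [0.6, 0.0, -0.9]
gripper_width: 0.0189
t 23.55 pos [ 0.6365 -0.188   0.1703] shift tool [-0.0574 -0.6616  0.1687] turn [0. 0. 0.] F [ 0.6281  0.0243 -0.9298] w 0.01885597990867638
t 23.6 pos [ 0.6365 -0.188   0.1705] shift tool [-0.0005 -0.0002  0.0037] turn [-0.0001 -0.0004  0.0006] F [ 0.2723  0.177  -0.9207] w 0.01899953197106492
```

View pics/w20.png

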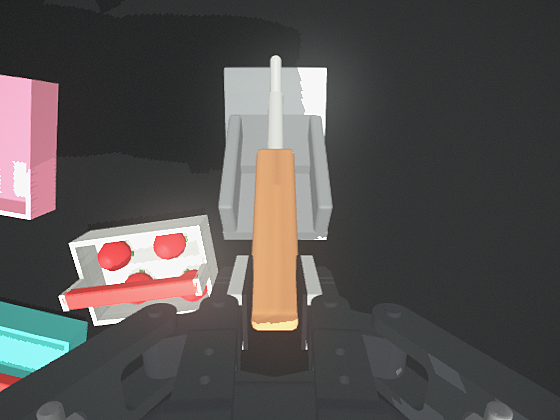

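No contact yet; lower the last few millimetres.

```bash
python3 -m jog '[[0,0,0.002,0,0,0,0],[0,0,0.0015,0,0,0,0],[0,0,0,0,0,0,0]]';  python3 look.py 21
python3 - <<'E'
from g import *
go((.6362,-.1882,.1667),down(-21.0)*Ro.from_rotvec([0,.03,0]))
E
```

```text
time_s: 23.9
tcp_pos: [0.6367, -0.1879, 0.167]
tool_rot: [-2.574, -1.77, -0.039]
force: [0.3, 0.6, -1.7]
gripper_width: 0.0186
t 23.9 pos [ 0.6367 -0.1879  0.167 ] shift tool [-0.0574 -0.6618  0.1652] turn [0. 0. 0.] F [ 0.3243  0.5513 -1.7234] w 0.018598118378658098
t 23.95 pos [ 0.6366 -0.1879  0.167 ] shift tool [-0.0005 -0.0003  0.0003] turn [-0.     -0.0005  0.0006] F [ 0.2433  0.8623 -1.7263] w 0.01910687439222486
```

View pics/w21c.png

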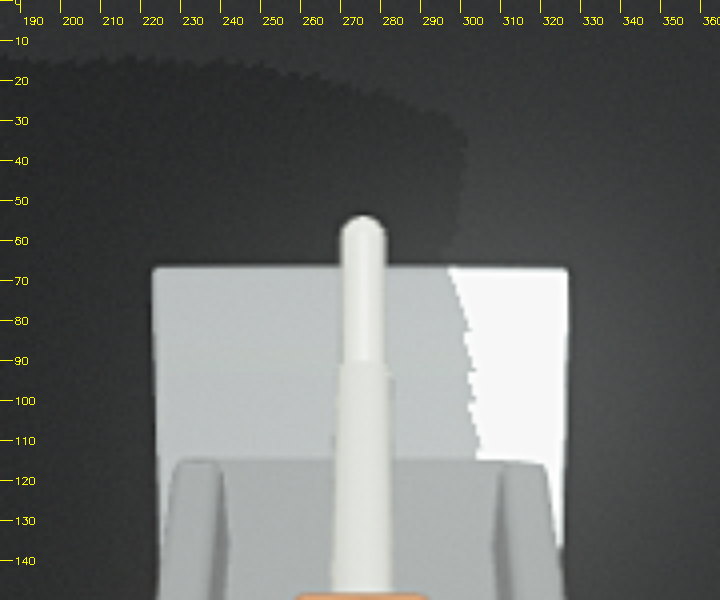

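```bash
python3 -m jog '[[0,0,0.001,0,0,0,0],[0,0,0.001,0,0,0,0],[0,0,0,0,0,0,0]]'; python3 -m jog '[[0,0,0.001,0,0,0,0],[0,0,0,0,0,0,0],[0,0,0,0,0,0,0]]'
```

```text
time_s: 24.25
tcp_pos: [0.637, -0.1882, 0.1667]
tool_rot: [-2.576, -1.771, -0.04]
force: [-3.2, -0.3, 15.2]
gripper_width: 0.019
time_s: 24.55
tcp_pos: [0.6371, -0.1884, 0.1665]
tool_rot: [-2.577, -1.772, -0.041]
force: [-6.0, 0.5, 23.8]
gripper_width: 0.019
```

```bash
python3 -m jog '[[0,0,-0.001,0,0,0,0],[0,0,-0.001,0,0,0,0],[0,0,0,0,0,0,0.25],[0,0,0,0,0,0,0.35],[0,0,0,0,0,0,0.5],[0,0,0,0,0,0,0.7],[0,0,0,0,0,0,1],[0,0,0,0,0,0,1],[0,0,0,0,0,0,1],[0,0,0,0,0,0,1]]'
python3 look.py 22;python3 - <<'E'
import cv2
from workcell import get_image
im=get_image("scene");cv2.imwrite("pics/s22.png",im)
from crop import crop
crop(im,"s22c",220,200,90,90,6)
E
```

```text
time_s: 25.55
tcp_pos: [0.6366, -0.1879, 0.166]
tool_rot: [-2.574, -1.77, -0.039]
force: [-0.1, 0.0, 0.3]
gripper_width: 0.0856
t 25.55 pos [ 0.6366 -0.1879  0.166 ] shift tool [-0.0574 -0.6617  0.1643] turn [0. 0. 0.] F [-0.0599  0.044   0.2564] w 0.08564356897371753
```

View pics/w22.png

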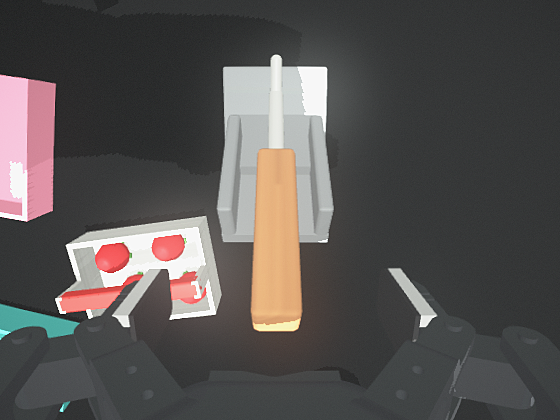

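View pics/s22c.png

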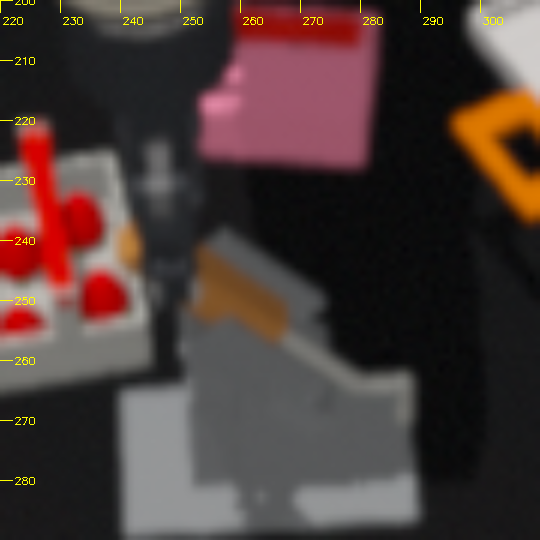

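```bash
python3 -m jog '[[0,0,-0.01,0,0,0,1],[0.0005,0,-0.02,0,0,0,1],[0.0005,0,-0.025,0,0,0,1],[0.0007,0,-0.025,0,0,0,1],[0.0007,0,-0.025,0,0,0,1],[0.0007,0,-0.025,0,-0.015,0,1],[0,0,-0.025,0,-0.015,0,1],[0,0,-0.015,0,0,0,1],[0,0,0,0,0,0,1],[0,0,0,0,0,0,1]]'
python3 - <<'E'
from g import *
import cv2
from workcell import get_image
from crop import crop
np.save("w23cam.npy",camera_params("wrist"),allow_pickle=True)
go((.5,-.211,.20),down(76.8))
im=get_image("wrist");cv2.imwrite("pics/w23.png",im)
crop(im,"w23a",220,50,120,180,4)
im=get_image("scene");cv2.imwrite("pics/s23.png",im)
crop(im,"s23c",235,230,60,45,13)
E
```

```text
time_s: 26.65
tcp_pos: [0.6363, -0.1892, 0.3359]
tool_rot: [2.589, 1.78, 0.001]
force: [0.2, 0.2, -0.8]
gripper_width: 0.0854
t 26.65 pos [ 0.6363 -0.1892  0.3359] shift tool [-0.0692 -0.1195  0.1358] turn [ 0.0006 -0.     -1.7065] F [ 0.1503  0.1856 -0.8352] w 0.08541044993178445
```

View pics/w23a.png

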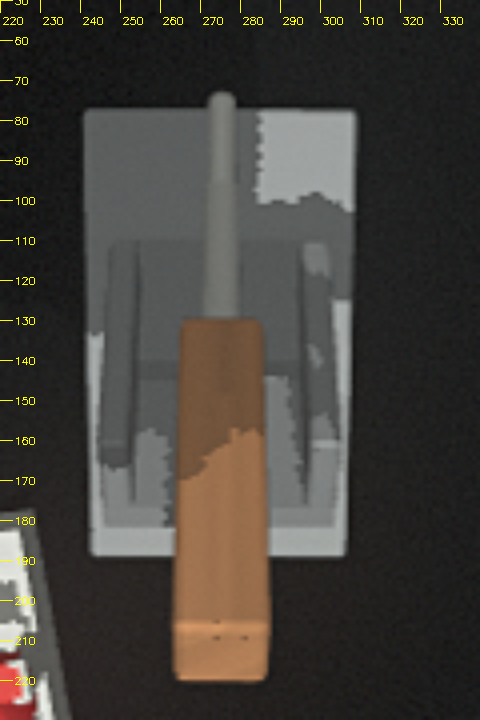

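View pics/s23c.png

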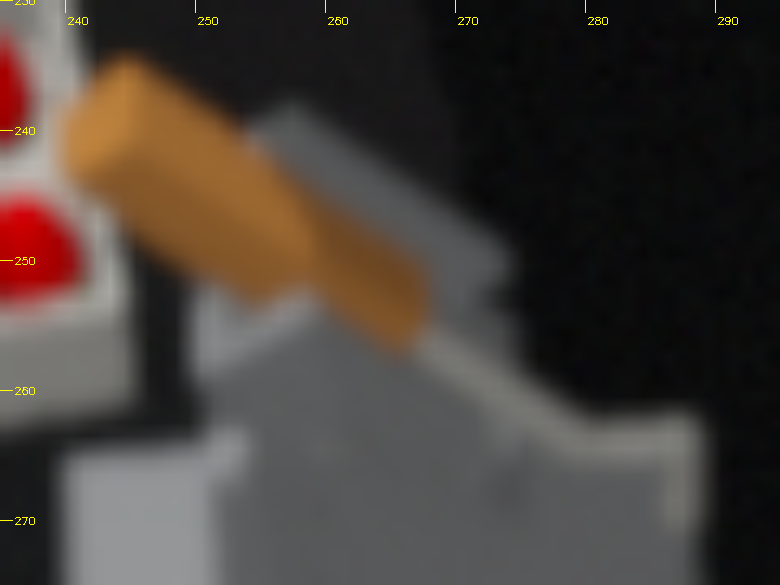

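```bash
python3 -m jog '[[-0.008,-0.014,0,0,0,0,1],[-0.012,-0.021,0,0,0,0,1],[-0.012,-0.021,0,0,0,0,1],[-0.012,-0.021,0,0,0,0,1],[-0.012,-0.021,0,0,0,0,1],[-0.009,-0.014,0,0,0,0,1],[-0.004,-0.0075,0,0,0,0,1],[0,0,0,0,0,-0.142,1],[0,0,0,0,0,-0.142,1],[0,0,0,0,0,-0.142,1],[0,0,0,0,0,-0.142,1],[0,0,0,0,0,-0.142,1],[0,0,0,0,0,-0.142,1],[0,0,0,0,0,-0.142,1],[0,0,0,0,0,-0.142,1],[0,0,0,0,0,-0.142,1],[0,0,0,0,0,-0.142,1],[0,0,0,0,0,-0.142,1],[0,0,0,0,0,-0.142,1],[0,0,0,0,0,0,1]]'
python3 - <<'E'
from g import *
import cv2
from workcell import get_image
from crop import crop
o,q,C=st();print(o['qpos'])
np.save("w24cam.npy",camera_params("wrist"),allow_pickle=True)
go((.5,-.211,.07),down(76.8))
im=get_image("wrist");cv2.imwrite("pics/w24.png",im)
E
```

```text
time_s: 28.75
tcp_pos: [0.5, -0.2105, 0.3355]
tool_rot: [-0.361, -3.12, -0.001]
force: [-0.5, 0.6, -0.1]
gripper_width: 0.0858
[-0.549   0.2937  0.316   1.5941  0.0005 -0.3187]
t 28.75 pos [ 0.5    -0.2105  0.3355] shift tool [-0.0003 -0.0006  0.2655] turn [ 0.0007 -0.0007  0.0001] F [-0.5484  0.5901 -0.0717] w 0.08581250036005943
```

View pics/w24.png

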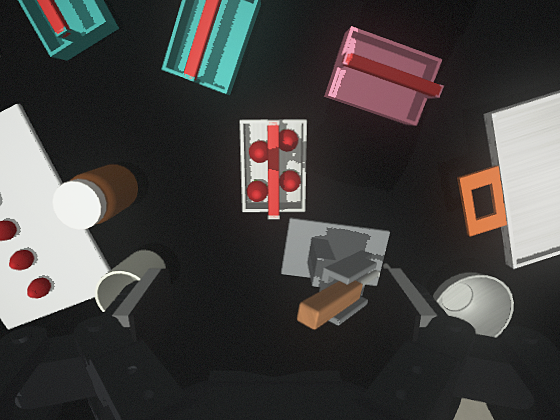

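Run:
```python
from g import *
o,q,C=st();V=camera_params("wrist")['view'];c=-V[:3,:3].T@V[:3,3]
print(c-q, C.inv().apply(c-q))
```

```text
[-0.0678  0.0168  0.1576] [ 0.0699  0.0007 -0.1576]
```

```bash
python3 -c "
from crop import *
crop('w24','w24a',230,110,90,115,5)"
```

```text
(no output)
```

View pics/w24a.png

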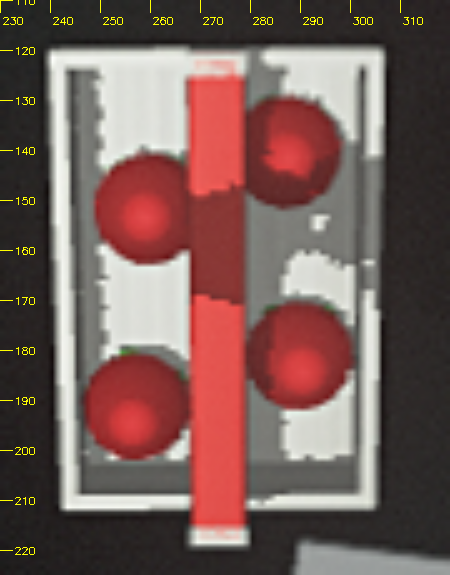

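```bash
python3 -m jog '[[0,0,0.015,0,0,0,1],[0,0,0.03,0,0,0,1],[0,0,0.03,0,0,0,1],[0,0,0.03,0,0,0,0.9],[0,0,0.03,0,0,0,0.8],[0,0,0.03,0,0,0,0.7],[0,0,0.03,0,0,0,0.7],[0,0,0.025,0,0,0,0.7],[0,0,0.015,0,0,0,0.7],[0,0,0.01,0,0,0,0.7],[0,0,0,0,0,0,0.7]]'; python3 look.py 25;python3 - <<'E'
from g import *
go((.5,-.211,.069),down(76.8))
E
```

```text
time_s: 29.9
tcp_pos: [0.4995, -0.2103, 0.09]
tool_rot: [-0.368, -3.118, -0.002]
force: [0.1, 0.2, 0.3]
gripper_width: 0.06
t 29.9 pos [ 0.4995 -0.2103  0.09  ] shift tool [0.5346 0.088  0.091 ] turn [0. 0. 0.] F [0.0515 0.1549 0.3116] w 0.059984600116518794
t 29.95 pos [ 0.4999 -0.2106  0.091 ] shift tool [-0.0002 -0.0004  0.022 ] turn [ 0.0006 -0.0004 -0.0043] F [0.2025 0.3443 0.7902] w 0.05972942778416345
```

View pics/w25.png

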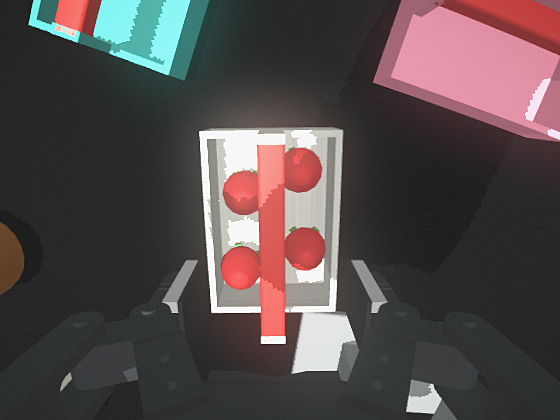

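```bash
python3 -m jog '[[0,-0.0005,0.01,0,0,0,0.7],[0,0,0.008,0,0,0,0.7],[0,0,0.003,0,0,0,0.7],[0,0,0,0,0,0,0.7],[0,0,0,0,0,0,0.5],[0,0,0,0,0,0,0.4],[0,0,0,0,0,0,0.3],[0,0,0,0,0,0,0.2],[0,0,0,0,0,0,0],[0,0,0,0,0,0,0],[0,0,0,0,0,0,0],[0,0,0,0,0,0,0],[0,0,0,0,0,0,0]]'; python3 look.py 26;python3 - <<'E'
from g import *
go((.5,-.211,.069),down(76.8))
E
```

```text
time_s: 31.25
tcp_pos: [0.4999, -0.2111, 0.07]
tool_rot: [0.365, 3.12, 0.001]
force: [0.1, 0.3, 0.3]
gripper_width: 0.0
t 31.25 pos [ 0.4999 -0.2111  0.07  ] shift tool [0.5351 0.0901 0.07  ] turn [0. 0. 0.] F [0.1138 0.3072 0.3072] w 3.7060464416508025e-05
t 31.3 pos [ 0.4999 -0.2111  0.0701] shift tool [-0.0001  0.0002  0.0011] turn [ 0.0004  0.0001 -0.0024] F [-0.3376 -0.3082 -0.1603] w -8.502473545198457e-05
```

View pics/w26.png

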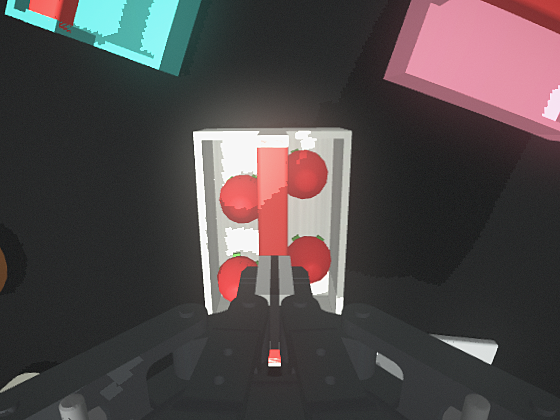

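```bash
python3 -c "
from crop import *
crop('w26','w26a',215,230,120,150,4)"
python3 - <<'E'
import cv2
from workcell import get_image
from crop import crop
im=get_image("scene");cv2.imwrite("pics/s26.png",im)
crop(im,"s26c",190,190,90,80,8)
E
```

```text
(no output)
```

View pics/w26a.png

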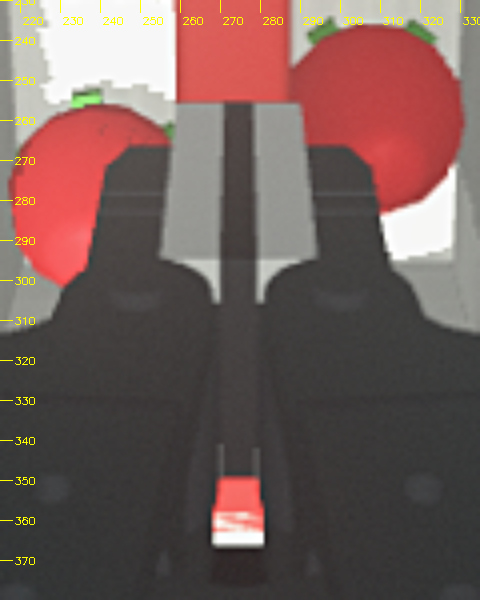

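View pics/s26c.png

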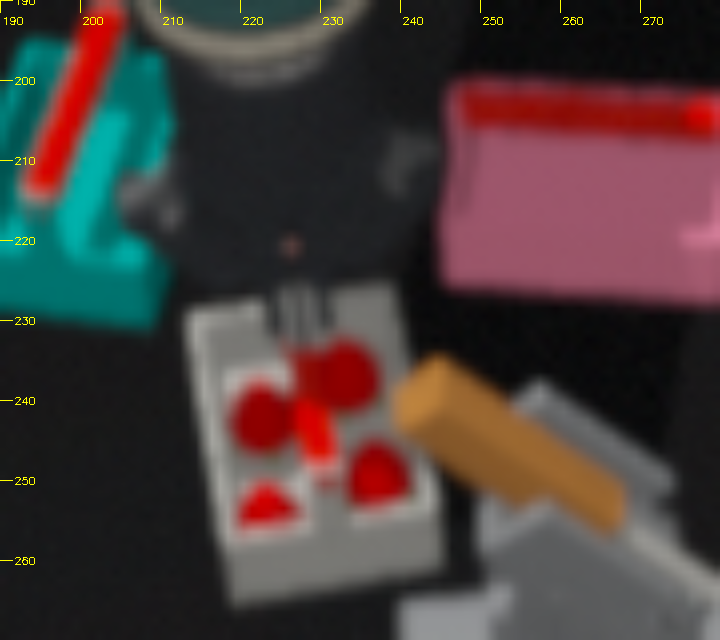

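Run:
```python
from g import *
o,q,C=st();W=camera_params("wrist")
for p in [(.011,0,.019),(-.011,0,.019),(.011,0,0),(-.011,0,0),(.011,0,-.02),(-.011,0,-.02),(0,.005,.019),(0,-.005,.019)]:
    print(p,proj(q+C.apply(p),W)+.5)
# bar predicted
x=[.5,-.211,-1.8017]
for a in(-60,0,60):
  for z in (58,72):
    for s in (-7,7):
      P=np.array((s,a,z))/1000@Rz(x[2]).T+[x[0],x[1],0];print(a,z,s,proj(P,W)+.5)
W=np.load("w24cam.npy",allow_pickle=True).item()
print('w24 bar end row/cols at heights; obs ends rows 120.5..219, cols 268-278.5')
for a in(-60,60):
  for z in (40,58,72):
    for s in (-7,7):
      P=np.array((s,a,z))/1000@Rz(x[2]).T+[x[0],x[1],0];print(a,z,s,proj(P,W)+.5)
```

```text
(0.011, 0, 0.019) [[273.6073 227.0262]]
(-0.011, 0, 0.019) [[273.6177 265.2304]]
(0.011, 0, 0) [[273.4611 239.6447]]
(-0.011, 0, 0) [[273.4785 281.3468]]
(0.011, 0, -0.02) [[273.2687 256.2597]]
(-0.011, 0, -0.02) [[273.2975 302.3409]]
(0, 0.005, 0.019) [[282.9165 246.4609]]
(0, -0.005, 0.019) [[264.3089 246.4442]]
-60 58 -7 [[288.4052 133.4511]]
-60 58 7 [[258.785  133.4919]]
-60 72 -7 [[289.6081 135.3918]]
-60 72 7 [[257.3669 135.4363]]
0 58 -7 [[287.3357 251.6244]]
0 58 7 [[260.3408 251.6513]]
0 72 -7 [[288.3263 262.7932]]
0 72 7 [[259.1959 262.821 ]]
60 58 -7 [[286.312  349.0484]]
60 58 7 [[261.7846 349.0657]]
60 72 -7 [[287.1138 365.8442]]
60 72 7 [[260.8756 365.861 ]]
w24 bar end row/cols at heights; obs ends rows 120.5..219, cols 268-278.5
-60 40 -7 [[279.5224 119.9957]]
-60 40 7 [[268.3314 119.9829]]
-60 58 -7 [[279.7215 120.3307]]
-60 58 7 [[268.0701 120.3174]]
-60 72 -7 [[279.888  120.6109]]
-60 72 7 [[267.8515 120.5972]]
60 40 -7 [[279.0947 212.2058]]
60 40 7 [[268.6423 212.1936]]
60 58 -7 [[279.2628 216.0503]]
60 58 7 [[268.4121 216.0377]]
60 72 -7 [[279.4026 219.2491]]
60 72 7 [[268.2207 219.2361]]
```

Run:
```python
import cv2,numpy as np
im=cv2.imread("pics/w26.png")
for r in (250,254,258,262,270,280,290,300,310,320,330,340,344,348,355,362): print(r,[tuple(int(v) for v in im[r,c]) for c in (262,267,270,272,274,276,279,284)])
c=im[235:375,225:325].astype(float);c=np.clip(255*(c/255)**.45,0,255).astype(np.uint8)
cv2.imwrite("pics/w26g.png",cv2.resize(c,None,fx=4,fy=4,interpolation=cv2.INTER_NEAREST))
```

```text
250 [(89, 94, 218), (88, 93, 219), (86, 90, 218), (84, 89, 218), (84, 88, 216), (85, 89, 217), (84, 89, 217), (82, 86, 215)]
254 [(80, 86, 224), (80, 85, 225), (83, 88, 228), (88, 93, 233), (85, 89, 232), (86, 89, 231), (77, 81, 225), (77, 81, 222)]
258 [(152, 155, 157), (151, 155, 156), (139, 143, 144), (68, 71, 79), (70, 71, 81), (66, 70, 79), (158, 161, 162), (150, 155, 156)]
262 [(152, 156, 157), (150, 154, 155), (136, 141, 142), (68, 72, 81), (68, 69, 78), (69, 73, 81), (159, 163, 162), (147, 152, 152)]
270 [(151, 155, 156), (147, 151, 153), (113, 116, 118), (69, 71, 79), (65, 69, 76), (67, 69, 78), (141, 144, 144), (150, 154, 154)]
280 [(148, 153, 153), (151, 154, 154), (90, 91, 94), (66, 67, 73), (64, 68, 75), (64, 65, 73), (126, 127, 128), (146, 150, 150)]
290 [(149, 153, 152), (149, 152, 151), (66, 68, 73), (60, 63, 70), (62, 63, 70), (60, 63, 70), (113, 115, 116), (145, 149, 149)]
300 [(66, 66, 70), (145, 148, 147), (78, 79, 82), (69, 69, 73), (71, 72, 76), (69, 68, 74), (145, 150, 148), (63, 65, 69)]
310 [(61, 62, 66), (60, 60, 60), (64, 65, 69), (70, 70, 74), (67, 67, 72)
[... 189 characters left out ...]
64), (65, 64, 69), (65, 65, 70), (64, 65, 68), (63, 63, 69), (60, 60, 64), (52, 54, 56)]
340 [(54, 55, 58), (57, 58, 61), (57, 58, 64), (64, 63, 69), (63, 63, 68), (64, 64, 69), (57, 58, 62), (63, 62, 66)]
344 [(56, 54, 61), (56, 58, 61), (88, 88, 92), (62, 60, 67), (64, 64, 70), (61, 61, 66), (82, 82, 85), (62, 61, 63)]
348 [(62, 60, 67), (56, 57, 58), (89, 90, 80), (58, 58, 45), (59, 59, 46), (58, 57, 45), (83, 83, 76), (61, 58, 64)]
355 [(61, 59, 63), (55, 54, 49), (106, 112, 255), (102, 108, 247), (101, 107, 247), (99, 105, 247), (90, 96, 255), (59, 58, 63)]
362 [(65, 64, 67), (32, 31, 27), (149, 164, 249), (182, 196, 247), (225, 234, 247), (183, 197, 247), (177, 192, 255), (56, 55, 60)]
```

View pics/w26g.png

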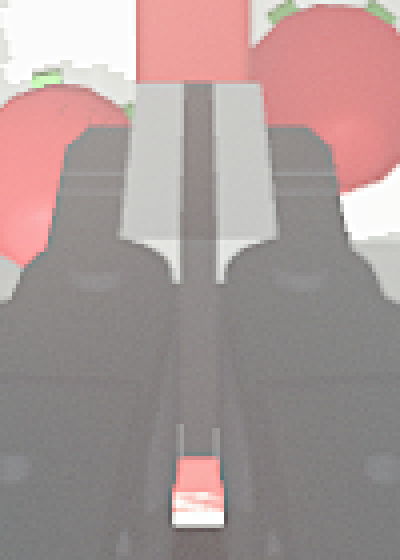

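Run:
```python
from g import *
import cv2
from workcell import get_image
from crop import crop
o,q,C=st();S=camera_params("scene")
for p in [(-.011,0,.019),(-.011,0,0),(-.011,0,-.02),(-.011,0,-.04)]: print(p,proj(q+C.apply(p),S)+.5)
crop("s26","s26d",210,210,40,50,12)
```

```text
(-0.011, 0, 0.019) [[229.017  241.2937]]
(-0.011, 0, 0) [[228.5146 237.4619]]
(-0.011, 0, -0.02) [[227.9754 233.3504]]
(-0.011, 0, -0.04) [[227.4255 229.1565]]
```

View pics/s26d.png

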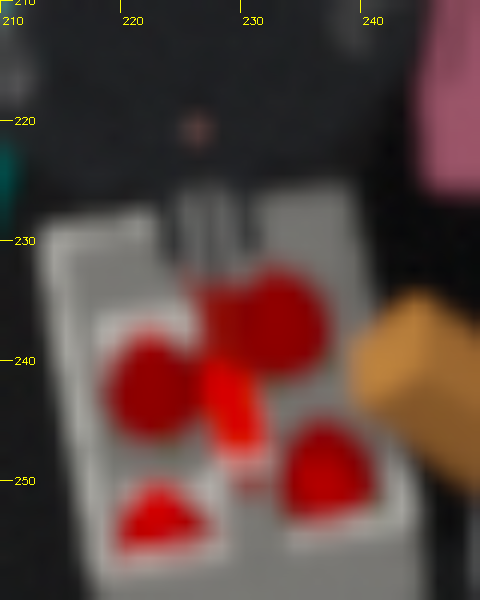

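Run:
```python
from g import *
S=camera_params("scene");C=down(-21.0);q=np.array([.6359,-.188,.2709])
for z in(.019,.01,0,-.01,-.02):print(z,proj(q+C.apply([[-.011,.012,z],[.011,.012,z]]),S)+.5)
from crop import crop
crop("s5","s5d",225,195,50,50,12)
```

```text
0.019 [[244.1792 226.9919]
 [252.3165 226.5277]]
0.01 [[243.9799 224.7879]
 [252.1595 224.3229]]
0 [[243.756  222.3119]
 [251.9832 221.8462]]
-0.01 [[243.5295 219.8071]
 [251.8048 219.3407]]
-0.02 [[243.3003 217.273 ]
 [251.6243 216.8058]]
```

View pics/s5d.png

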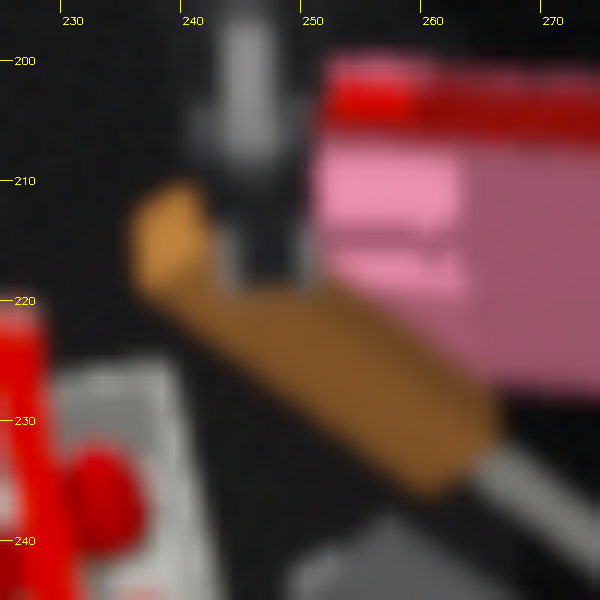

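```bash
python3 -m jog '[[0,0,0.004,0,0,0,0],[0,0,0.004,0,0,0,0],[0,0,0,0,0,0,0]]'; python3 -m jog '[[0,0,0.002,0,0,0,0],[0,0,0.002,0,0,0,0],[0,0,0,0,0,0,0]]'
python3 - <<'E'
import cv2
from workcell import get_image
from crop import crop
im=get_image("scene");cv2.imwrite("pics/s27.png",im)
crop(im,"s27d",210,210,40,50,12)
E
```

```text
time_s: 31.65
tcp_pos: [0.4995, -0.2109, 0.0613]
tool_rot: [-0.365, -3.12, -0.001]
force: [-0.5, -0.3, 0.8]
gripper_width: -0.0002
time_s: 31.95
tcp_pos: [0.4997, -0.211, 0.0578]
tool_rot: [-0.365, -3.12, -0.001]
force: [0.0, -0.4, -0.2]
gripper_width: 0.0
```

View pics/s27d.png

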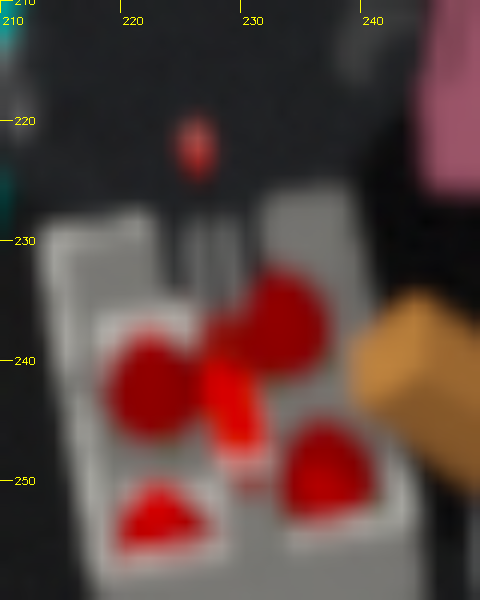

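```bash
python3 -m jog '[[0,0,0.001,0,0,0,0],[0,0,0.001,0,0,0,0],[0,0,0,0,0,0,0]]'; python3 -m jog '[[0,0,0.001,0,0,0,0],[0,0,0.001,0,0,0,0],[0,0,0,0,0,0,0]]'
```

```text
time_s: 32.3
tcp_pos: [0.5, -0.2112, 0.0571]
tool_rot: [0.365, 3.119, -0.0]
force: [-5.2, 2.7, 17.0]
gripper_width: -0.0001
time_s: 32.6
tcp_pos: [0.5001, -0.2112, 0.0569]
tool_rot: [0.364, 3.118, -0.002]
force: [-14.0, 7.4, 49.6]
gripper_width: 0.0004
```

```bash
python3 -m jog '[[0,0,-0.002,0,0,0,0],[0,0,-0.01,0,0,0,0],[0,0,-0.015,0,0,0,0],[0,0,-0.005,0,0,0,0.3],[0,0,0,0,0,0,0.5],[0,0,0,0,0,0,0.5],[0,0,0,0,0,0,0.5]]'; python3 look.py 28
python3 - <<'E'
from g import *
go((.5,-.211,.037),down(76.8))
import cv2
from workcell import get_image
from crop import crop
im=get_image("scene");cv2.imwrite("pics/s28.png",im)
crop(im,"s28d",195,195,60,75,8)
E
```

```text
time_s: 33.3
tcp_pos: [0.4996, -0.2109, 0.0855]
tool_rot: [-0.365, -3.12, -0.001]
force: [0.3, -0.3, -0.5]
gripper_width: 0.0429
t 33.3 pos [ 0.4996 -0.2109  0.0855] shift tool [0.5347 0.0899 0.0859] turn [0. 0. 0.] F [ 0.2721 -0.3261 -0.4733] w 0.04287313474645038
t 33.35 pos [ 0.4996 -0.211   0.0855] shift tool [-0.0005  0.      0.0485] turn [ 0.0006 -0.0008 -0.0024] F [-0.2966 -0.2903  0.2568] w 0.04273276967439632
```

View pics/w28.png

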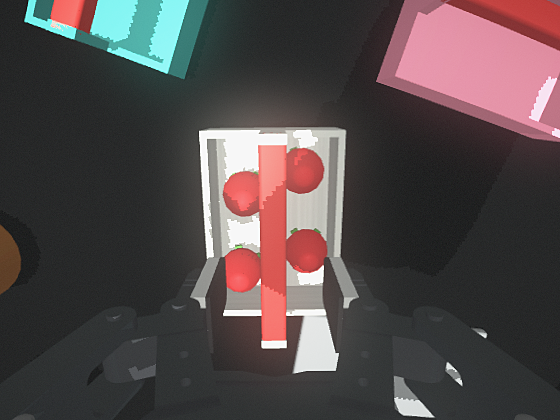

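View pics/s28d.png

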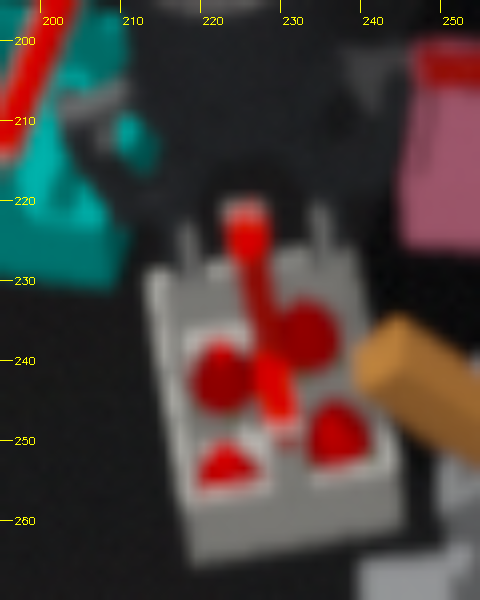

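```bash
python3 -m jog '[[0,0,0.01,0,0,0,0.5],[0,0,0.012,0,0,0,0.5],[0,0,0.01,0,0,0,0.5],[0,0,0.006,0,0,0,0.5],[0,0,0,0,0,0,0.5]]';python3 -m jog '[[0,0,0.004,0,0,0,0.5],[0,0,0.003,0,0,0,0.5],[0,0,0,0,0,0,0.5]]'; python3 look.py 29
python3 - <<'E'
from g import *
go((.5,-.211,.037),down(76.8))
import cv2
from workcell import get_image
from crop import crop
im=get_image("scene");cv2.imwrite("pics/s29.png",im)
crop(im,"s29d",195,195,60,75,8)
E
```

```text
time_s: 33.9
tcp_pos: [0.4993, -0.2108, 0.047]
tool_rot: [-0.365, -3.119, -0.002]
force: [0.2, -0.2, 0.3]
gripper_width: 0.0429
time_s: 34.2
tcp_pos: [0.4998, -0.2111, 0.0409]
tool_rot: [0.365, 3.12, 0.001]
force: [-0.2, 0.1, -0.2]
gripper_width: 0.0428
t 34.2 pos [ 0.4998 -0.2111  0.0409] shift tool [0.535  0.0901 0.0409] turn [0. 0. 0.] F [-0.2255  0.1161 -0.2463] w 0.04281822339729138
t 34.25 pos [ 0.4998 -0.2111  0.041 ] shift tool [-0.0001  0.0001  0.004 ] turn [ 0.0004  0.0001 -0.0024] F [-0.6032 -0.1845 -1.3305] w 0.04290666500174868
```

View pics/w29.png

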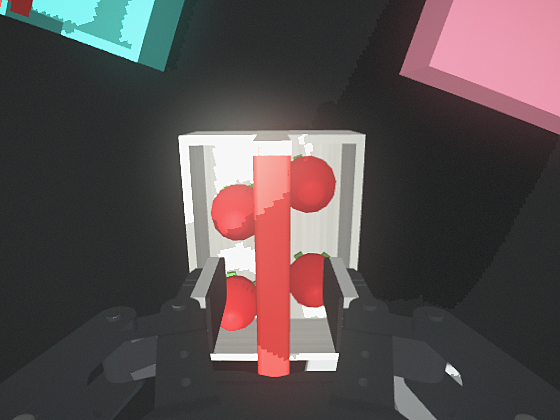

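View pics/s29d.png

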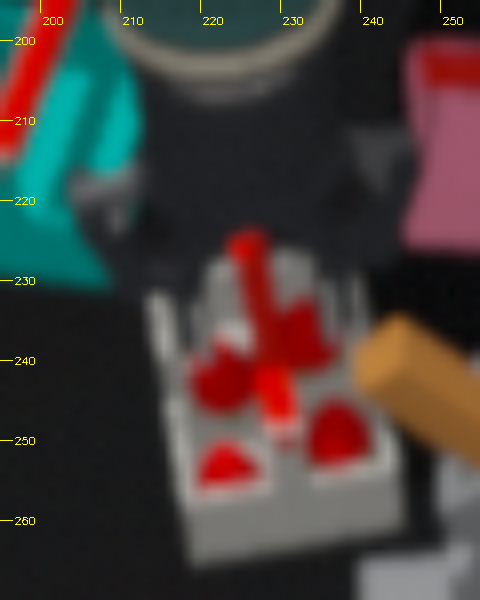

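```bash
python3 -m jog '[[0,0,0.002,0,0,0,0.5],[0,0,0.0015,0,0,0,0.5],[0,0,0,0,0,0,0.4],[0,0,0,0,0,0,0.3],[0,0,0,0,0,0,0.2],[0,0,0,0,0,0,0.1],[0,0,0,0,0,0,0],[0,0,0,0,0,0,0],[0,0,0,0,0,0,0],[0,0,0,0,0,0,0],[0,0,0,0,0,0,0]]'; python3 look.py 30
```

```text
time_s: 35.4
tcp_pos: [0.4999, -0.2112, 0.0376]
tool_rot: [0.365, 3.12, 0.0]
force: [-0.8, -0.4, 2.4]
gripper_width: 0.0131
t 35.4 pos [ 0.4999 -0.2112  0.0376] shift tool [0.5351 0.0901 0.0375] turn [0. 0. 0.] F [-0.7944 -0.4359  2.4024] w 0.013070054273921744
```

View pics/w30.png

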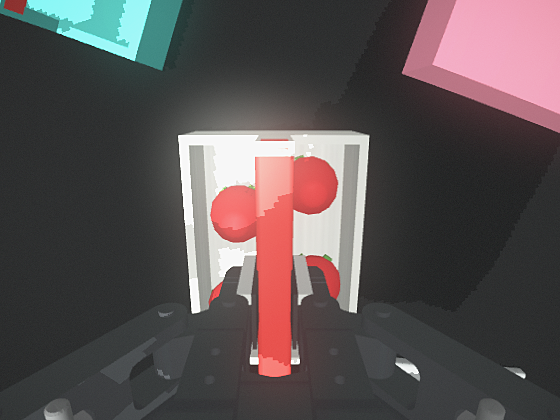

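```bash
python3 -m jog '[[0,0,-0.003,0,0,0,0],[0,0,-0.005,0,0,0,0],[0,0,-0.008,0,0,0,0],[0,0,-0.01,0,0,0,0],[0,0,-0.01,0,0,0,0],[0,0,-0.008,0,0,0,0],[0,0,-0.004,0,0,0,0],[0,0,0,0,0,0,0],[0,0,0,0,0,0,0]]'; python3 look.py 31
python3 - <<'E'
from g import *
import cv2
from workcell import get_image
from crop import crop
im=get_image("scene");cv2.imwrite("pics/s31.png",im)
crop(im,"s31d",190,180,110,100,6)
E
```

```text
time_s: 36.35
tcp_pos: [0.4997, -0.211, 0.0854]
tool_rot: [-0.365, -3.12, -0.001]
force: [-0.0, -0.2, -2.8]
gripper_width: 0.0128
t 36.35 pos [ 0.4997 -0.211   0.0854] shift tool [0.5349 0.09   0.0855] turn [0. 0. 0.] F [-0.0158 -0.1657 -2.7532] w 0.01279160151115391
```

View pics/w31.png

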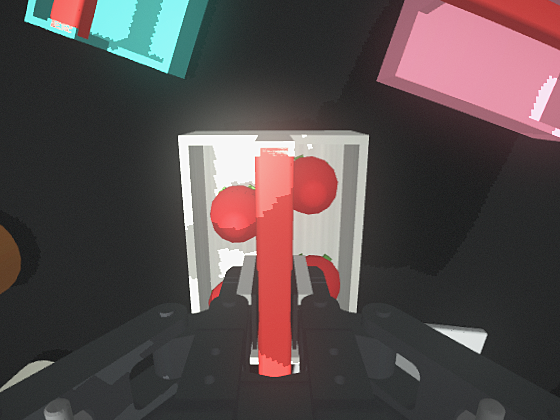

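View pics/s31d.png

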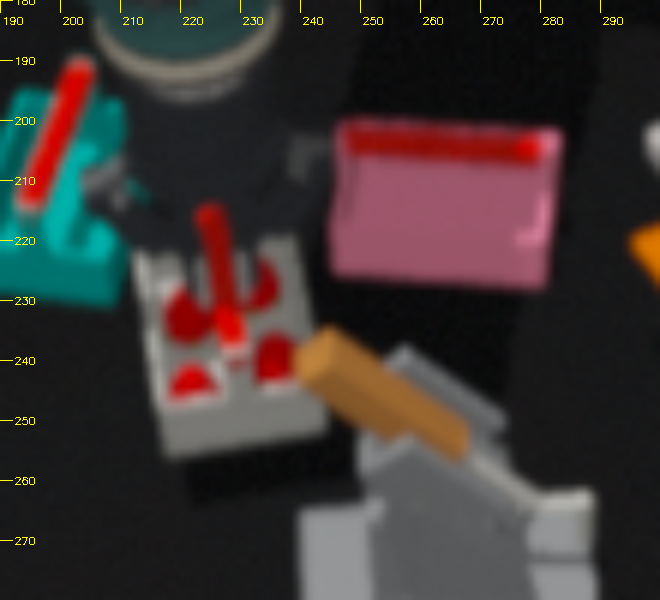

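```bash
python3 -m jog '[[0,0,-0.005,0,0,0,0],[0,0,-0.01,0,0,0,0],[0,0,-0.015,0,0,0,0],[0,0,-0.015,0,0,0,0],[0,0,-0.015,0,0,0,0],[0,0,-0.015,0,0,0,0],[0,0,-0.01,0,0,0,0],[0,0,-0.005,0,0,0,0],[0,0,0,0,0,0,0]]'
python3 - <<'E'
from g import *
import cv2
from workcell import get_image
from crop import crop
go((.51,-.03,.173),down(76.8))
xd=np.array([np.cos(1.654),np.sin(1.654)])
p=np.array([.5889,.0275])+.081*xd;print(p)
go((p[0],p[1],.173),down(94.75))
im=get_image("top");cv2.imwrite("pics/t32.png",im)
crop(im,"t32c",150,120,160,120,5)
E
```

```text
time_s: 37.35
tcp_pos: [0.5001, -0.2113, 0.1761]
tool_rot: [0.365, 3.119, -0.0]
force: [0.0, 0.6, -2.9]
gripper_width: 0.0124
t 37.35 pos [ 0.5001 -0.2113  0.1761] shift tool [0.0322 0.1787 0.0031] turn [ 0.0001  0.001  -0.0024] F [ 0.0252  0.6121 -2.8509] w 0.012424437320320555
[0.5822 0.1082]
t 37.35 pos [ 0.5001 -0.2113  0.1761] shift tool [-0.0062  0.3298  0.0031] turn [-0.0001  0.001  -0.3157] F [ 0.0252  0.6121 -2.8509] w 0.012424437320320555
```

View pics/t32c.png

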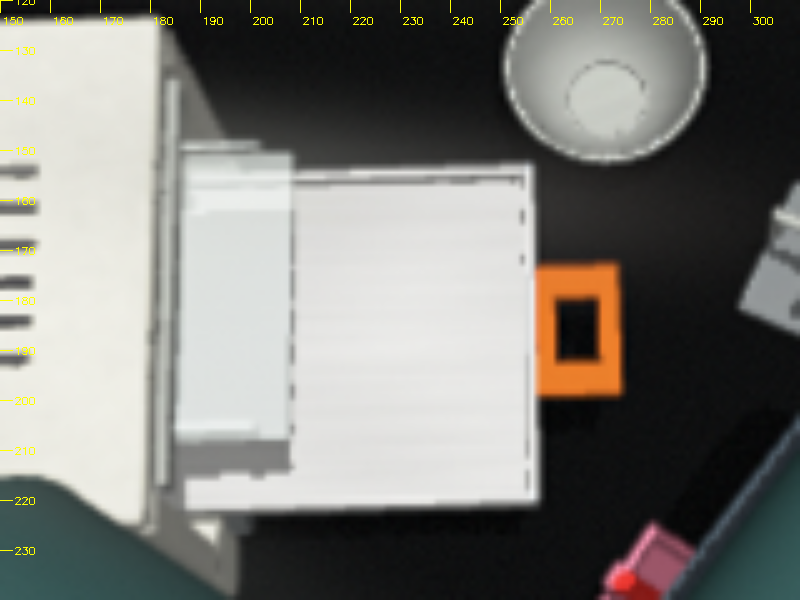

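Run:
```python
from g import *
x,r=fit([(camera_params("top"),[(-24,-38,93),(-24,38,93),(-13,-20,93),(-13,20,93),(13,-20,93),(13,20,93)],[(273.5,172.5),(274.5,199),(269.3,179.5),(269.8,192.3),(260.8,179.5),(261,192.3)])],(.58,.02,1.65));print(x,r.round(1).tolist())
```

```text
[0.5895 0.0293 1.6592] [[-0.2, 0.5], [-0.4, -0.6], [0.4, -0.4], [0.3, 0.2], [-0.1, -0.1], [-0.0, 0.4]]
```

```bash
python3 -m jog '[[0.001,0.006,0,0,0,0,0],[0.002,0.01,0,0,0,0,0],[0.003,0.015,0,0,0,0,0],[0.003,0.018,0,0,0,0,0],[0.003,0.018,0,0,0,0,0],[0.003,0.018,0,0,0,0,0],[0.003,0.018,0,0,0,0,0],[0.003,0.018,0,0,0,0,0],[0.003,0.018,0,0,0,0,0],[0.003,0.015,0,0,0,0,0],[0.002,0.012,0,0,0,0,0],[0.001,0.008,0,0,0,0,0],[0,0.004,0,0,0,0,0],[0,0,0,0,0,0,0],[0,0,0,0,0,-0.02,0],[0,0,0,0,0,-0.04,0],[0,0,0,0,0,-0.05,0],[0,0,0,0,0,-0.05,0],[0,0,0,0,0,-0.05,0],[0,0,0,0,0,-0.05,0]]';python3 -m jog '[[0,0,0,0,0,-0.036,0],[0,0,0,0,0,-0.02,0],[0,0,0,0,0,0,0]]'; python3 look.py 33;python3 - <<'E'
from g import *
go((.5822,.1082,.173),down(94.75))
E
```

```text
time_s: 39.4
tcp_pos: [0.5117, -0.0316, 0.1756]
tool_rot: [-0.046, 3.141, 0.0]
force: [0.7, 0.2, -2.1]
gripper_width: 0.0125
time_s: 39.7
tcp_pos: [0.5117, -0.0314, 0.1756]
tool_rot: [-0.131, 3.139, 0.0]
force: [0.4, -0.1, -2.7]
gripper_width: 0.0125
t 39.7 pos [ 0.5117 -0.0314  0.1756] shift tool [0.5073 0.0737 0.1755] turn [0. 0. 0.] F [ 0.4221 -0.1204 -2.7025] w 0.01249863211445444
t 39.75 pos [ 0.5117 -0.0313  0.1756] shift tool [-0.0818  0.1332  0.0026] turn [ 0.0003  0.0002 -0.0005] F [ 0.6709 -0.1012 -2.9023] w 0.012572018763736273
```

View pics/w33.png

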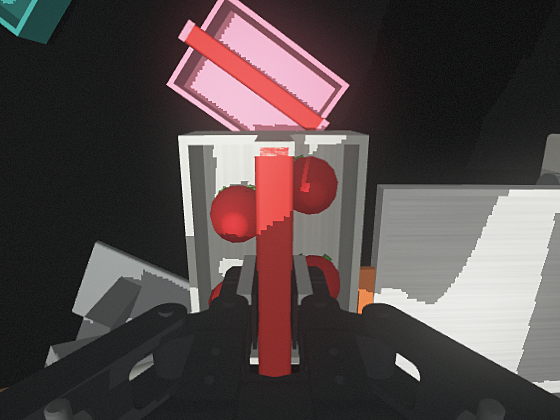

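```bash
python3 -m jog '[[-0.004,0.006,0,0,0,0,0],[-0.007,0.011,0,0,0,0,0],[-0.009,0.015,0,0,0,0,0],[-0.01,0.016,0,0,0,0,0],[-0.01,0.016,0,0,0,0,0],[-0.01,0.016,0,0,0,0,0],[-0.01,0.016,0,0,0,0,0],[-0.009,0.015,0,0,0,0,0],[-0.007,0.012,0,0,0,0,0],[-0.004,0.007,0,0,0,0,0],[-0.002,0.0035,0,0,0,0,0],[0,0,0,0,0,0,0],[0,0,0,0,0,0,0]]'; python3 look.py 34;python3 - <<'E'
from g import *
import cv2
from workcell import get_image
from crop import crop
go((.5823,.1085,.085+.0376),down(94.75))
im=get_image("scene");cv2.imwrite("pics/s34.png",im)
crop(im,"s34d",270,120,140,120,5)
E
```

```text
time_s: 41.05
tcp_pos: [0.5822, 0.1084, 0.1757]
tool_rot: [-0.13, 3.139, 0.0]
force: [-0.1, -0.6, -2.3]
gripper_width: 0.0126
t 41.05 pos [0.5822 0.1084 0.1757] shift tool [ 0.5892 -0.0599  0.1756] turn [0. 0. 0.] F [-0.1484 -0.5981 -2.2782] w 0.012594519431203557
t 41.1 pos [0.5821 0.1083 0.1757] shift tool [-0.0002  0.0001  0.0531] turn [ 0.0002  0.0001 -0.0003] F [-0.055   0.9642 -2.1314] w 0.012860610089508588
```

View pics/w34.png

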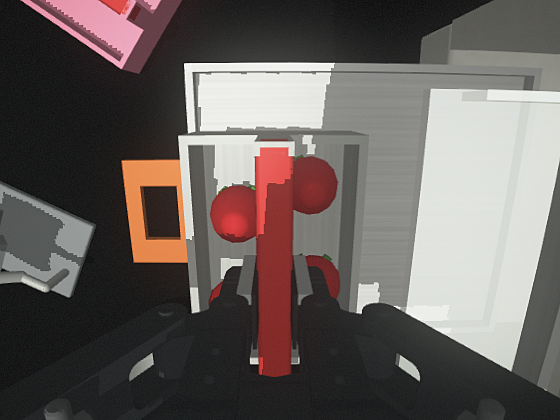

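View pics/s34d.png

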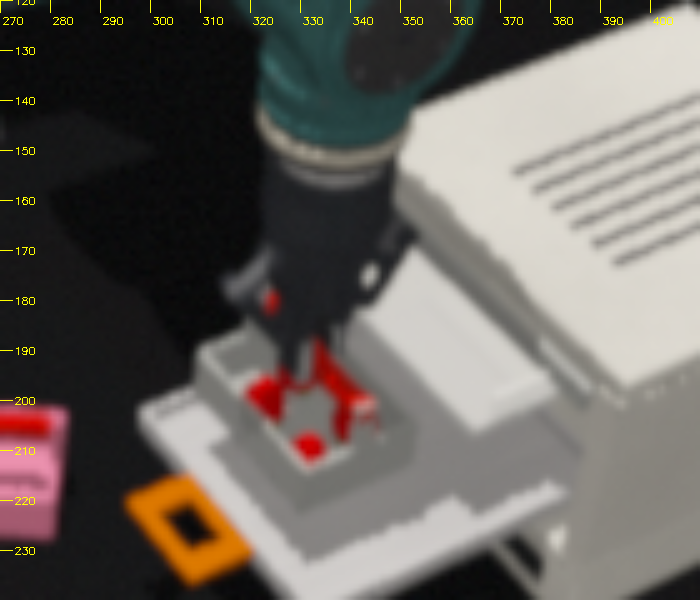

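```bash
python3 -m jog '[[0,0,0.004,0,0,0,0],[0,0,0.008,0,0,0,0],[0,0,0.01,0,0,0,0],[0,0,0.01,0,0,0,0],[0,0,0.008,0,0,0,0],[0,0,0.005,0,0,0,0],[0,0,0.003,0,0,0,0],[0,0,0,0,0,0,0]]'; python3 look.py 35;python3 - <<'E'
from g import *
import cv2
from workcell import get_image
from crop import crop
go((.5823,.1085,.085+.0376),down(94.75))
im=get_image("scene");cv2.imwrite("pics/s35.png",im)
crop(im,"s35d",270,120,140,120,5)
E
```

```text
time_s: 41.95
tcp_pos: [0.5822, 0.1089, 0.1274]
tool_rot: [0.131, -3.139, -0.001]
force: [1.1, 0.4, -2.6]
gripper_width: 0.0126
t 41.95 pos [0.5822 0.1089 0.1274] shift tool [ 0.5892 -0.0601  0.1275] turn [0. 0. 0.] F [ 1.099   0.4051 -2.5993] w 0.012608747580510702
t 42.0 pos [0.5824 0.1089 0.1277] shift tool [ 0.0001 -0.0004  0.0051] turn [0.0003 0.0003 0.0004] F [ 0.0555  0.3276 -3.3013] w 0.012830297630674661
```

View pics/w35.png

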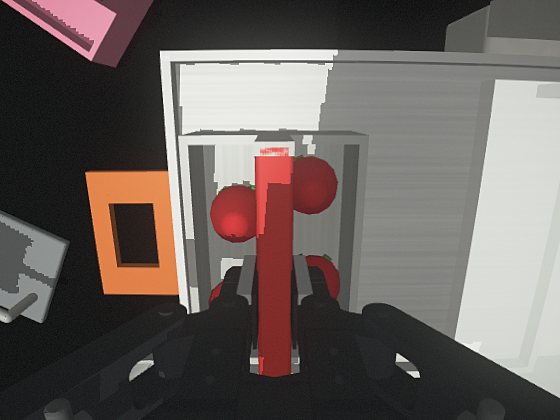

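View pics/s35d.png

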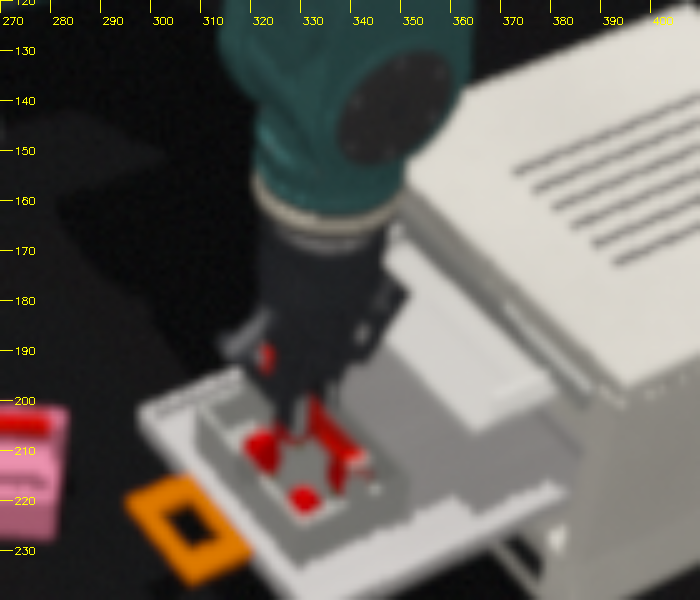

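```bash
python3 -m jog '[[0,0,0.0015,0,0,0,0],[0,0,0.0015,0,0,0,0],[0,0,0.001,0,0,0,0],[0,0,0,0,0,0,0],[0,0,0,0,0,0,0]]';python3 -m jog '[[0,0,0.0005,0,0,0,0],[0,0,0.0005,0,0,0,0],[0,0,0,0,0,0,0]]'
```

```text
time_s: 42.55
tcp_pos: [0.5823, 0.1089, 0.1237]
tool_rot: [-0.131, 3.139, 0.001]
force: [-0.0, -0.3, -2.6]
gripper_width: 0.0128
time_s: 42.85
tcp_pos: [0.5823, 0.1088, 0.1227]
tool_rot: [-0.131, 3.139, 0.0]
force: [-0.7, -0.5, -1.8]
gripper_width: 0.0128
```

```bash
python3 -m jog '[[0,0,0.0005,0,0,0,0],[0,0,0,0,0,0,0],[0,0,0,0,0,0,0]]';python3 -m jog '[[0,0,0.0005,0,0,0,0],[0,0,0,0,0,0,0],[0,0,0,0,0,0,0]]'
```

```text
time_s: 43.15
tcp_pos: [0.5824, 0.1087, 0.1225]
tool_rot: [-0.13, 3.138, 0.0]
force: [-2.6, -3.2, 6.2]
gripper_width: 0.0126
time_s: 43.45
tcp_pos: [0.5824, 0.1087, 0.1225]
tool_rot: [-0.13, 3.138, 0.0]
force: [-4.9, -2.4, 12.3]
gripper_width: 0.0125
```

```bash
python3 -m jog '[[0,0,-0.0008,0,0,0,0],[0,0,0,0,0,0,0.15],[0,0,0,0,0,0,0.2],[0,0,0,0,0,0,0.25],[0,0,0,0,0,0,0.3],[0,0,0,0,0,0,0.4],[0,0,0,0,0,0,0.4],[0,0,0,0,0,0,0.4]]'; python3 look.py 36
```

```text
time_s: 44.25
tcp_pos: [0.5823, 0.1089, 0.1225]
tool_rot: [-0.131, 3.139, 0.001]
force: [-0.2, 0.4, -0.4]
gripper_width: 0.0341
t 44.25 pos [0.5823 0.1089 0.1225] shift tool [ 0.5894 -0.0601  0.1223] turn [0. 0. 0.] F [-0.1873  0.383  -0.4211] w 0.03411743315269409
```

View pics/w36.png

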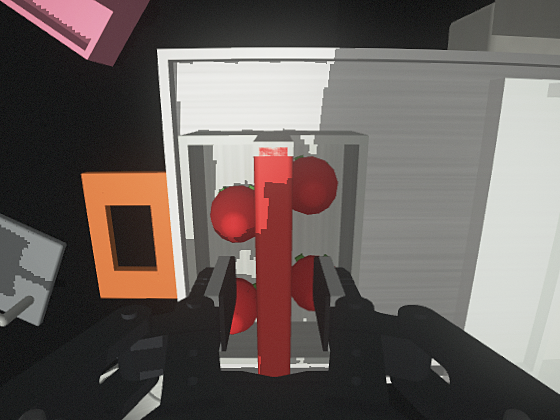

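Released; the fingers clear the bar. Straight up, then well clear, and a final look.

```bash
python3 -m jog '[[0,0,-0.005,0,0,0,0.4],[0,0,-0.01,0,0,0,0.4],[0,0,-0.015,0,0,0,0.4],[0,0,-0.02,0,0,0,0.4],[0,0,-0.025,0,0,0,0.4],[0,0,-0.025,0,0,0,0.4],[0,0,-0.025,0,0,0,0.4],[0,0,-0.025,0,0,0,0.4],[0,0,-0.025,0,0,0,0.4],[0.01,-0.01,-0.01,0,0,0,0.4],[0.02,-0.02,0,0,0,0,0.4],[0.02,-0.02,0,0,0,0,0.4],[0.02,-0.02,0,0,0,0,0.4],[0.02,-0.02,0,0,0,0,0.4],[0.02,-0.02,0,0,0,0,0.4],[0.02,-0.02,0,0,0,0,0.4],[0.02,-0.02,0,0,0,0,0.4],[0.02,-0.02,0,0,0,0,0.4],[0.01,-0.01,0,0,0,0,0.4],[0,0,0,0,0,0,0.4]]'
python3 - <<'E'
from g import *
import cv2
from workcell import get_image
from crop import crop
go((0,0,0))
t=get_image("top");s=get_image("scene");cv2.imwrite("pics/t37.png",t);cv2.imwrite("pics/s37.png",s)
crop(t,"t37c",180,120,160,100,5);crop(s,"s37c",270,150,120,90,6)
E
```

```text
time_s: 46.3
tcp_pos: [0.4163, -0.0866, 0.3075]
tool_rot: [-0.127, 3.139, -0.0]
force: [0.3, -0.6, -0.3]
gripper_width: 0.0342
t 46.3 pos [ 0.4163 -0.0866  0.3075] shift tool [0.408  0.12   0.3074] turn [0. 0. 0.] F [ 0.3051 -0.5924 -0.2628] w 0.03419684790802388
```

View pics/s37c.png

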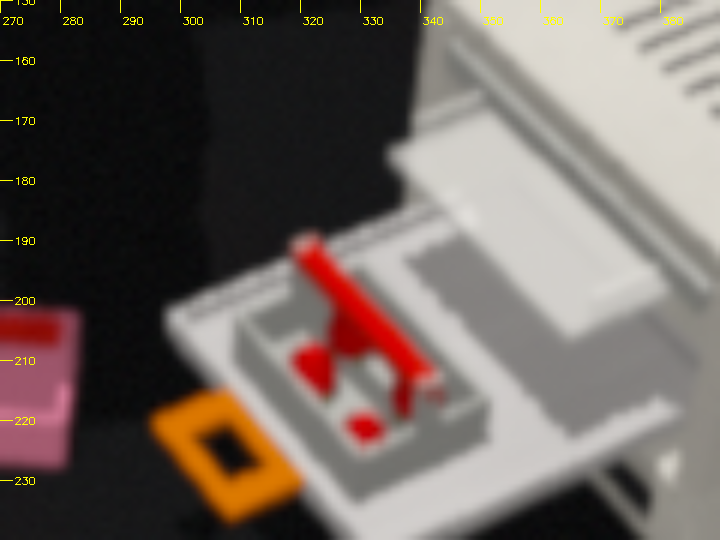

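View pics/t37c.png

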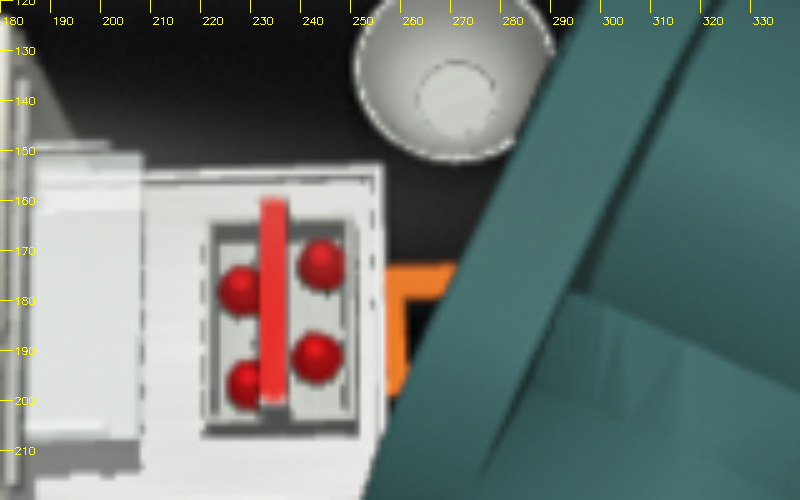

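View pics/s37.png

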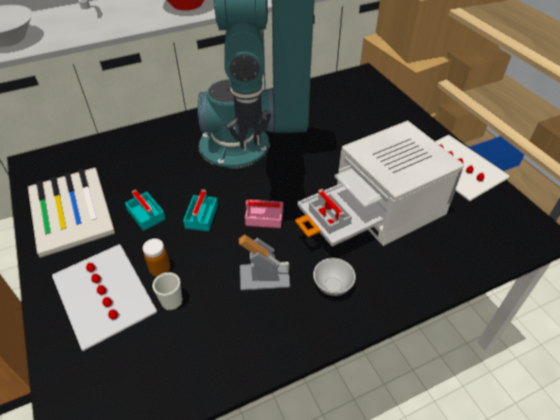

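```bash
python3 -c "
from workcell import workorder
print(workorder.close_job())"
```

```text
the job is handed in; nothing more can be done
None
```

The whole task is done and handed in at about 46 s of the 72 s allowed; the hand-in reports no verdict.

**Tray:** The hook drew it out about 18 cm. The wrist camera gave 0.180 m and the top camera about 0.178 m.

**Hook:** It was laid back in its rest. In the pictures its outline matches the one from before I took it.

**Basket:** I carried it level and stood it on the tray, aimed about 10 mm behind the front lip, with all 4 strawberries inside. The last pictures show it flat and square on the tray. The bowl, jar and cup look unmoved, and the gripper never touched the tray.

Some things did not go as expected:
- **Fingertips:** When shut, they stand about 15 mm behind the TCP (the tool's reported point), not 19 mm ahead as described.
    - My first close on the basket bar therefore shut above it.
    - While finding the bar by touch, the fingertips pressed on it with about 50 N at the wrist. The basket did not move.
    - I then gripped it about 30 mm lower, and that held.
- **Hook in the grip:** The hook was held only near the fingertips and tilted about 8° under the pull. I corrected this by tilting the tool.
- **Other contact forces:** Setting the hook down peaked at about 24 N, and setting the basket down at about 12 N.

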